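# Gauge the blade blanks and rack the good ones

## Robot

A 6-joint arm with a two-finger parallel gripper is mounted at the origin on the work surface. World frame = base frame: x ahead of the robot, y to its left, z up, the work surface at z = 0. Lengths are in m, angles in rad, forces in N, time in s.
With the tool pointing down it reaches from about 0.25 to 0.725 m from the base axis. Payload 9.7 kg.
Tool frame: the origin (TCP) lies on the mounting face of the last link; the fingertips stand 173 mm ahead of it and the grasp point (between the pads) lies 155 mm ahead of it; x points along the fingers, y is the direction in which the jaws open and shut, and the axes are right-handed (so a half turn about x gives the same grasp; the last joint's range is limited). The gripper opens to 85 mm and grips with 20 to 120 N. Pads are 22 mm wide; open, the fingers measure 114 mm over their backs; the gripper's body (76 mm by 85 mm) begins 54 mm behind the grasp point. The pads swing forward as they close: fully open they stand 13 mm farther back than shut.
Start: joints at [1.271, 0.087, 0.176, 1.66, 0, 1.571], TCP at [0.162, 0.525, 0.405] pointing down, gripper open.
Joint ranges: [-3.13, 3.13], [-0.85, 1.81], [-1.15, 1.24], [-2.2, 2.28], [-1.44, 1.52], [-3.14, 3.14]. Speed limits (rad/s): [2.22, 2.22, 2.57, 3.14, 3.14, 3.14].

## Interface

Orientations are given as a 3x3 rotation matrix whose columns are the frame's x, y, z axes.
In Python, from cell import ctrl gives the robot as it stands.
- The arm moves only by the tool move_arm, never from a script. Its argument "motion" is a list that holds one entry, the list of rows, each a list of 7 numbers: the shift along the tool's x, y, z scaled (see below), then the turn, a rotation vector about the tool's x, y, z scaled (see below), then the gripper's target within -1 to 1 (fully open at 1, half-way at 0, shut at -1). In form: [[[x, y, z, rx, ry, rz, jaw], ...]]. A call has 1 to 20 rows; each row is the pose to reach, as a shift and turn from the pose commanded when the call began, along the tool's axes at that moment; what a row does not reach only later rows make up. The controller multiplies each number of a shift by 0.15 m and each number of a turn by 30 degrees. A row lasts 1/10 s, in which the tool goes at most 50 mm and 8.59 degrees, less where a joint would pass 70% of its speed; a pose out of reach is approached as far as the arm can. A call with a number of a shift or a turn outside -1 to 1 is refused whole. A call with a gripper value outside its range is refused whole. The fingers move at their own pace and stop on an object; "grip_force" is the grip in N (left out, the last holds). Time passes only in rows, so rows that repeat a pose let the fingers close. It gives the time, the measured TCP pose, the force and the opening at its end, in the units of the state.
- ctrl.sense(): the state, without advancing time (a new reading comes with each control period).
- ctrl.get_image(name): name is "scene" or "top" or "wrist"; returns a dict with "color" (480x640x3 uint8, red, green, blue), "intrinsics" (3x3 intrinsics, pixels), "world_from_camera" (4x4, takes a point from camera to world coordinates). Camera axes: x right, y down, z forward; pixel columns grow to the right and rows downward; lengths in m; the calibration is good to about 2 mm. A picture is of the moment at which its call begins. There is no depth.
- ctrl.finish_job(): hands the job in, once; it reports no verdict.
The state is a dict: "time_s": time; "joints": joint angles; "dq": joint speeds; "effort": joint torques, N m; "tool_pos": TCP position; "ee_rot": TCP orientation; "force": force on the tool from outside, world axes, zero at the start; "torque": the same for the moment, N m; "grip_width": finger opening in m.
Only numpy, scipy, OpenCV 4.12 (cv2) and the standard library are available. Lean on these libraries where they do the work, as an engineer would, in place of code of your own. Each camera call takes 0.05 s, during which the arm holds its last target. There are 200 camera calls.

## Task

10 mm and 6 mm blade blanks have got mixed up. Check them one after another, shortest first and longest last: lay each one flat on the granite under the gauge and press the sprung spindle down by its red cap until the foot bears on the blank for a moment and the gauge reads its thickness. In the end every 10 mm blank stands on its short end, fully down in a slot of the leaning white rack in the blue case, and every 6 mm blank lies flat in the red tray; leave the bottle, the screwdriver and the cup where they are.

Things in the scene. Friction and masses are not known exactly. Their poses are not given: they have to be found in the camera images.
- blank_a: flat bright aluminium blade blank, a bar 105 mm long, 44 mm wide and either 10 or 6 mm thick (not marked: that is what the gauge tells). Origin at the centre of its underside as it first lies; x along its length, y across its width, z out of its upper face. Starts flat on the table; under 0.25 kg. May be absent (None)
- blank_b: flat bright aluminium blade blank, a bar 120 mm long, 44 mm wide and either 10 or 6 mm thick (not marked: that is what the gauge tells). Origin at the centre of its underside as it first lies; x along its length, y across its width, z out of its upper face. Starts flat on the table; under 0.25 kg. May be absent (None)
- blank_c: flat bright aluminium blade blank, a bar 135 mm long, 44 mm wide and either 10 or 6 mm thick (not marked: that is what the gauge tells). Origin at the centre of its underside as it first lies; x along its length, y across its width, z out of its upper face. Starts flat on the table; under 0.25 kg. May be absent (None)
- blank_d: flat bright aluminium blade blank, a bar 150 mm long, 44 mm wide and either 10 or 6 mm thick (not marked: that is what the gauge tells). Origin at the centre of its underside as it first lies; x along its length, y across its width, z out of its upper face. Starts flat on the table; under 0.25 kg. May be absent (None)
- blank_e: flat bright aluminium blade blank, a bar 165 mm long, 44 mm wide and either 10 or 6 mm thick (not marked: that is what the gauge tells). Origin at the centre of its underside as it first lies; x along its length, y across its width, z out of its upper face. Starts flat on the table; under 0.25 kg. May be absent (None)
- gauge: fixed thickness gauge: dark granite base 200 mm deep (x), 160 wide (y), 40 high. Steel column 30 mm thick 82 mm behind the centre; blue arm, 26 mm wide, 109 to 153 mm above the table, reaches forward to a 32 mm collar, 25 mm in front of the centre, that guides the spindle. Origin: centre of its underside; front is -x, facing the robot; z up
- spindle (a joint): the reading: height of the foot above the granite, m. A spring holds the spindle up at 0.045; pressed on its cap (3 N at the top, 6 N at the bottom, more to bear on the work) it goes down until the foot meets what lies on the granite: over a flat blank it reads the thickness, 0 on bare granite. Springs up when let go
- foot (a point): centre of the underside of the foot, a steel disc 14 mm across at the spindle's lower end; 85 mm above the table when up, 75 mm behind the granite's front edge
- cap (a point): centre of the top of the red press cap (disc 40 mm across, 10 mm thick) at the upper end of the spindle, 130 mm above the foot: 215 mm above the table when up, free from above
- granite_front (a point): middle of the granite's top front edge, 40 mm above the table. A blank is slid in from here lengthwise, along the gauge's x, to lie under the foot; its near end may overhang this edge
- rack: fixed open blue case, 240 (x) by 120 (y) mm, walls 32 mm high, with a white rack: five ribs across y, 20 mm thick, round tops 57 mm above the table, leave four slots 14.5 mm wide and 52 mm long in y, closed by side plates as high as the ribs. Ribs and slots lean 30 degrees: going up they lean towards the rack's -x, which faces the robot. Origin: centre of the case's underside, z up
- tray: fixed shallow red tray, outside 240 mm (x) by 130 mm (y) by 28 mm high, walls 4 mm, floor 4 mm thick. Origin at the centre of its underside
- oil: bystander: white closed bottle, 56 mm across, 130 mm high, standing. Origin at the centre of its underside
- driver: bystander: screwdriver with orange handle, lying on the table
- cup: bystander: steel cup, 76 mm across, 80 mm high. Origin at the centre of its underside
- slot0 (a point): middle of the floor of slot 0 of the rack (nearest the robot), 12 mm above the table; 39.8 mm from the next along the rack's x. A blank stands here on its short end, broad faces towards the rack's +x and -x, leaning with the slot
- slot1 (a point): middle of the floor of slot 1 of the rack (counted from the robot), 12 mm above the table; 39.8 mm from the next along the rack's x. A blank stands here on its short end, broad faces towards the rack's +x and -x, leaning with the slot
- slot2 (a point): middle of the floor of slot 2 of the rack (counted from the robot), 12 mm above the table; 39.8 mm from the next along the rack's x. A blank stands here on its short end, broad faces towards the rack's +x and -x, leaning with the slot
- slot3 (a point): middle of the floor of slot 3 of the rack (farthest from the robot), 12 mm above the table; 39.8 mm from the next along the rack's x. A blank stands here on its short end, broad faces towards the rack's +x and -x, leaning with the slot
Things that resemble listed ones, but are neither listed nor needed, are in the scene too. Leave any black, orange or turquoise look-alike of the blank_c alone.

How it is judged:
By the outcome, as a careful person would: the job done as asked, in the order asked, and still so for the second after the job is handed in, with the robot touching nothing.
Of blank_a, blank_b, blank_c, blank_d, blank_e only 3 to 4 are there at a start; the rules pass over those that are not, and their reading is None.
At some moment in a run one of blank_a, blank_b, blank_c, blank_d, blank_e may be knocked a few centimetres aside while the robot is not near it.
It also fails if it takes over 210 s, if anything falls off the work surface, if the arm or the gripper's body presses on something with over 40 N, if the wrist force passes 120 N, or if a joint passes its speed limit or range.

## Working session

There is one attempt and no reset: what is moved stays moved. The work goes in short steps, Python scripts to look and compute and a tool call to move; the robot and the scene stay as the last step left them, time stands still between calls to the robot, and variables do not carry over. Pictures are saved under pics/ and viewed, about 12 in all and at most 16, crops included, and the job is handed in when it is done.

Besides the shell and the picture viewer there is one more tool, called after ">>>" as name(argument=value, ...), one argument or row to a line, values as JSON. move_arm: Moves the arm, as the interface text tells. Its arguments: {"type":"object","properties":{"motion":{"type":"array","items":{"type":"array","items":{"type":"array","items":{"type":"number","minimum":-1,"maximum":1}}}},"grip_force":{"type":"number"}},"required":["motion"]}

```bash
ls; mkdir -p pics; cat > h.py <<'E'
import numpy as np,cv2
from cell import ctrl
def snap(n,f):
    d=ctrl.get_image(n); cv2.imwrite('pics/'+f+'.png',d['color'][:,:,::-1]); np.savez('pics/'+f,K=d['intrinsics'],T=d['world_from_camera']); return d
def load(f):
    z=np.load('pics/'+f+'.npz'); return cv2.imread('pics/'+f+'.png'),z['K'],z['T']
def ray(u,v,z,K,T):
    d=T[:3,:3]@np.linalg.inv(K)@np.array([u,v,1.]); o=T[:3,3]; return o+d*(z-o[2])/d[2]
def proj(p,K,T):
    q=K@(T[:3,:3].T@(np.array(p)-T[:3,3])); return q[:2]/q[2]
E
python3 - <<'E'
from h import *
for n in('top','scene'):
    d=snap(n,n+'0'); print(d['intrinsics'],d['world_from_camera'])
print(ctrl.sense())
E
```

```text
pics
[[520.11917667   0.         317.85576241]
 [  0.         520.11917667 239.56629149]
 [  0.           0.           1.        ]] [[ 0.00154131 -0.99326317  0.11587018  0.43565222]
 [-0.99997981 -0.00224526 -0.00594509  0.01426613]
 [ 0.0061652  -0.11585867 -0.99324657  1.14891808]
 [ 0.          0.          0.          1.        ]]
[[605.25168535   0.         325.05763265]
 [  0.         605.25168535 233.03647947]
 [  0.           0.           1.        ]] [[-0.13431369  0.61556039 -0.77655988  1.75644934]
 [ 0.99088579  0.09154068 -0.09882137  0.1410883 ]
 [ 0.0102563  -0.78275521 -0.62224521  1.0900987 ]
 [ 0.          0.          0.          1.        ]]
{'time_s': 0.1, 'joints': array([1.27102383e+00, 8.74041337e-02, 1.75226653e-01, 1.65977615e+00,
       3.03810311e-05, 1.57082144e+00]), 'dq': array([ 0.00014054, -0.00236718,  0.0013356 ,  0.00111254,  0.00144889,
        0.00014119]), 'effort': array([ 3.53278556e-04, -5.21564341e+01,  4.65652657e+01,  1.59964868e-02,
       -3.76401033e-05,  1.84282874e-05]), 'tool_pos': array([0.16241624, 0.52548245, 0.40406117]), 'ee_rot': array([[-3.70780825e-04,  2.95326647e-01,  9.55396271e-01],
       [-1.09671930e-03,  9.55395642e-01, -2.95326878e-01],
       [-9.99999330e-01, -1.15730308e-03, -3.03519491e-05]]), 'force': array([-0.21680839,  0.20604846, -0.70754016]), 'torque': array([ 0.03239678,  0.03155294, -0.00396585]), 'grip_width': 0.08548605315891718}
```

View pics/top0.png

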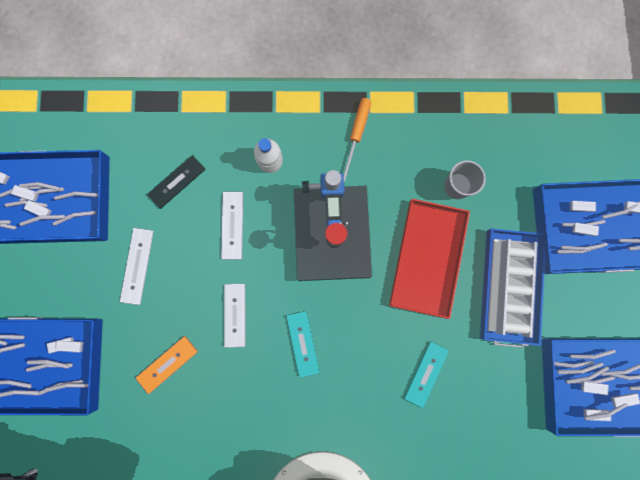

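View pics/scene0.png

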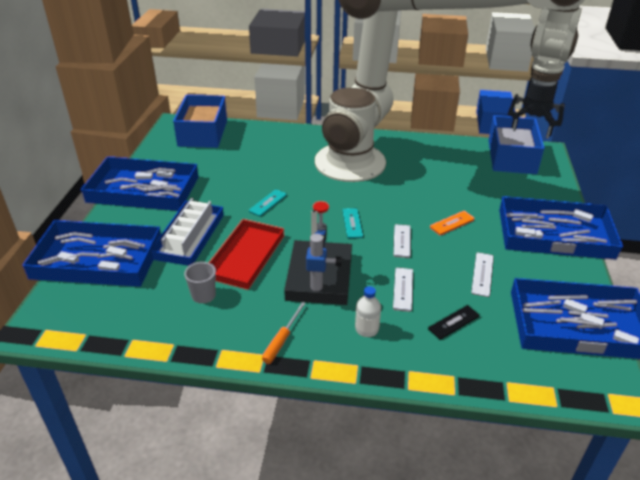

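Top view: three bright blanks at (137,266), (232,225) and (235,315); gauge granite around (333,233) with the red cap at (336,233); tray at (430,260), rack at (513,287), and look-alikes in black, orange and turquoise. Measuring next.

```bash
python3 - <<'E'
from h import *
im,K,T=load('top0')
hsv=cv2.cvtColor(im,cv2.COLOR_BGR2HSV)
def rects(m,z,box,amin=300):
    m=m.astype(np.uint8)*255; mm=np.zeros_like(m); x0,y0,x1,y1=box; mm[y0:y1,x0:x1]=m[y0:y1,x0:x1]
    for c in cv2.findContours(mm,cv2.RETR_EXTERNAL,cv2.CHAIN_APPROX_NONE)[0]:
        if cv2.contourArea(c)<amin: continue
        p=np.array([ray(*q[0],z,K,T)[:2]*1000 for q in c],np.float32)
        r=cv2.minAreaRect(p); b=cv2.boxPoints(r); e=b[1]-b[0]; f=b[2]-b[1]; l=e if np.hypot(*e)>np.hypot(*f) else f
        print('z',z,np.round(r[0],1),np.round(r[1],1),'long axis deg',round(np.degrees(np.arctan2(l[1],l[0])),2), 'pix',c.mean((0,1)).round())
S=hsv[...,1];V=hsv[...,2];H=hsv[...,0]
print('blanks');rects((S<60)&(V>150),.008,(110,180,260,360))
print('tray');rects(((H<8)|(H>172))&(S>120)&(V>80),.028,(380,190,480,330))
print('case');rects((H>100)&(H<125)&(S>120)&(V>50),.032,(475,220,545,350))
print('rack white');rects((S<60)&(V>120),.057,(475,220,545,350))
print('granite');rects((V<75)&(S<120),.04,(285,180,380,290))
print('cap');rects(((H<8)|(H>172))&(S>120)&(V>80),.215,(310,210,360,250),100)
d=snap('wrist','w0')
big=cv2.resize(im[180:360,285:555],None,fx=2.9,fy=2.9,interpolation=cv2.INTER_CUBIC); cv2.imwrite('pics/c0.png',big)
E
```

```text
blanks
z 0.008 [404. 188.] [134.1  45.6] long axis deg 1.28 pix [234. 315.]
z 0.008 [510.1 405. ] [ 46.1 165.3] long axis deg -7.96 pix [136. 266.]
z 0.008 [600.2 197.7] [149.8  46. ] long axis deg 0.12 pix [232. 225.]
tray
z 0.028 [ 528.  -234.3] [130.9 239.1] long axis deg -12.17 pix [429. 259.]
case
z 0.032 [ 475.2 -410.1] [136.1 276.6] long axis deg -2.8 pix [517. 285.]
rack white
z 0.057 [ 464.5 -400.2] [ 93.5 199.7] long axis deg -5.81 pix [509. 286.]
granite
cap
z 0.215 [555.8 -23.3] [38.  38.4] long axis deg -0.27 pix [336. 233.]
```

View pics/c0.png

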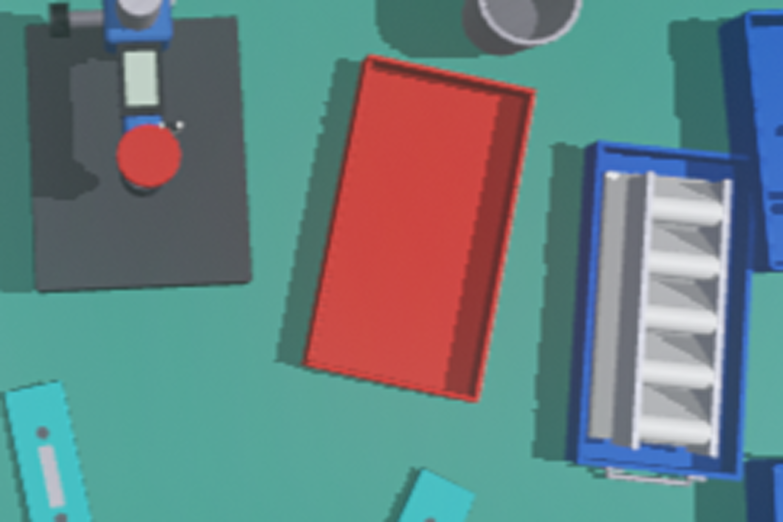

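```bash
cat >> h.py <<'E'
from scipy.spatial.transform import Rotation as Ro
def Rt(a,psi):   # pitch below horizontal a, yaw psi, degrees
    a,p=np.radians([a,psi]); x=np.array([np.cos(a)*np.cos(p),np.cos(a)*np.sin(p),-np.sin(a)]); y=np.array([-np.sin(p),np.cos(p),0]); return np.c_[x,y,np.cross(x,y)]
def plan(wps,start=None):
    """wps: list of (grasp point, R); prints scaled row per call, split where a number passes 1"""
    s=ctrl.sense(); R=s['ee_rot']; p=s['tool_pos']
    print('t',round(s['time_s'],1),'tcp',p.round(4),'F',s['force'].round(1),'w',round(s['grip_width'],4))
    for g,Rg in wps:
        t=np.array(g)-.155*Rg[:,0]; rv=(Ro.from_matrix(R.T@Rg)).as_rotvec()
        sh=R.T@(t-p); n=int(np.ceil(max(abs(sh).max()/.149,np.degrees(abs(rv)).max()/29.9,1)))
        for k in range(n):
            Rk=R@Ro.from_rotvec(rv/n).as_matrix(); pk=p+(t-p)/(n-k)
            a=np.r_[R.T@(pk-p)/.15,np.degrees(rv/n)/30]
            rows=int(np.ceil(max(np.linalg.norm(pk-p)/.05,np.linalg.norm(np.degrees(rv/n))/8.59)))
            print(a.round(3).tolist(),'rows',rows,'-> grasp',(pk+.155*Rk[:,0]).round(3)); p,R=pk,Rk
E
python3 - <<'E'
from h import *
im,K,T=load('top0')
c=lambda u,v:(285+(u+.5)/2.9-.5,180+(v+.5)/2.9-.5)
for n,q,z in [('gr FL',(38,291),.04),('FR',(250,282),.04),('BR',(237,17),.04),('BL',(26,25),.04),
 ('case NL',(578,465),.032),('case NR',(738,478),.032),('FL',(600,143),.032),
 ('plateL near',(636,447),.057),('plateL far',(650,173),.057),('plateR near',(715,454),.057),('plateR far',(729,181),.057),('tray',(369,57),.028),('',(535,93),.028),('',(305,366),.028),('',(477,402),.028)]:
    print(n,(ray(*c(*q),z,K,T)*1000).round(1))
plan([((.3545,.187,.10),Rt(90,1.3)),((.3545,.187,.021),Rt(90,1.3))])
E
```

```text
gr FL [478.3  50.2  40. ]
FR [ 485.2 -105.4   40. ]
BR [683.5 -97.7  40. ]
BL [677.   60.4  40. ]
case NL [ 352.5 -344.7   32. ]
case NR [ 343.3 -461.4   32. ]
FL [ 589.9 -369.6   32. ]
plateL near [ 367.1 -378.7   57. ]
plateL far [ 564.5 -396.8   57. ]
plateR near [ 362.2 -435.1   57. ]
plateR far [ 558.7 -454.4   57. ]
tray [ 655.7 -198.5   28. ]
 [ 628.4 -323.3   28. ]
 [ 423.9 -146.7   28. ]
 [ 397.8 -273.1   28. ]
t 0.1 tcp [0.1624 0.5255 0.4042] F [-0.1 -0.6  0.7] w 0.0854
[0.498, -0.888, 0.945, -0.308, -0.0, 0.001] rows 5 -> grasp [0.258 0.356 0.175]
[0.498, -1.029, 0.79, -0.308, -0.0, 0.001] rows 5 -> grasp [0.354 0.187 0.1  ]
[0.527, 0.0, -0.0, 0.0, -0.0, 0.0] rows 2 -> grasp [0.354 0.187 0.021]
```

```bash
sed -i 's#/.149#/.125#' h.py; python3 - <<'E'
from h import *
plan([((.3545,.187,.10),Rt(90,1.3)),((.3545,.187,.021),Rt(90,1.3))])
E
```

```text
t 0.1 tcp [0.1624 0.5255 0.4042] F [-0.1 -0.6  0.7] w 0.0854
[0.332, -0.592, 0.63, -0.205, -0.0, 0.001] rows 3 -> grasp [0.226 0.413 0.199]
[0.332, -0.657, 0.563, -0.205, -0.0, 0.001] rows 3 -> grasp [0.29 0.3  0.15]
[0.332, -0.713, 0.489, -0.205, -0.0, 0.001] rows 3 -> grasp [0.354 0.187 0.1  ]
[0.527, 0.0, -0.0, 0.0, -0.0, 0.0] rows 2 -> grasp [0.354 0.187 0.021]
```

>>> move_arm(
  motion=[
    [[0.332, -0.592, 0.63, -0.205, 0, 0, 1], [0.332, -0.592, 0.63, -0.205, 0, 0, 1], [0.332, -0.592, 0.63, -0.205, 0, 0, 1], [0.332, -0.592, 0.63, -0.205, 0, 0, 1]],
  ],
)

```text
time_s: 0.55
tool_pos: [0.2276, 0.4097, 0.353]
ee_rot: [[-0.001, 0.194, 0.981], [-0.003, 0.981, -0.194], [-1.0, -0.003, -0.0]]
force: [0.3, 0.8, 0.1]
grip_width: 0.0855
```

>>> move_arm(
  motion=[
    [[0.332, -0.657, 0.563, -0.205, 0, 0, 1], [0.332, -0.657, 0.563, -0.205, 0, 0, 1], [0.332, -0.657, 0.563, -0.205, 0, 0, 1], [0.332, -0.657, 0.563, -0.205, 0, 0, 1]],
  ],
)

```text
time_s: 0.95
tool_pos: [0.2915, 0.2973, 0.3036]
ee_rot: [[-0.001, 0.089, 0.996], [-0.002, 0.996, -0.089], [-1.0, -0.002, -0.001]]
force: [-0.5, 0.5, 0.6]
grip_width: 0.0853
```

>>> move_arm(
  motion=[
    [[0.332, -0.713, 0.489, -0.205, 0, 0, 1], [0.332, -0.713, 0.489, -0.205, 0, 0, 1], [0.332, -0.713, 0.489, -0.205, 0, 0, 1], [0.332, -0.713, 0.489, -0.205, 0, 0, 1], [0.332, -0.713, 0.489, -0.205, 0, 0, 1]],
  ],
)

```text
time_s: 1.45
tool_pos: [0.3548, 0.1872, 0.2556]
ee_rot: [[-0.0, -0.02, 1.0], [0.0, 1.0, 0.02], [-1.0, 0.0, -0.0]]
force: [-0.3, 0.5, 0.7]
grip_width: 0.0855
```

```bash
python3 - <<'E'
from h import *
plan([((.3545,.187,.021),Rt(90,1.3))])
print(ctrl.sense()['joints'].round(2))
d=snap('wrist','w1'); print(d['intrinsics'].round(1),d['world_from_camera'].round(3))
E
```

```text
t 1.4 tcp [0.3548 0.1872 0.2556] F [-0.3  0.5  0.7] w 0.0855
[0.531, -0.002, -0.002, -0.004, -0.0, -0.001] rows 2 -> grasp [0.354 0.187 0.021]
[ 0.49 -0.28 -0.45  1.4   0.    0.46]
[[428.    0.  319.8]
 [  0.  428.  235.2]
 [  0.    0.    1. ]] [[-0.019  0.947  0.319  0.272]
 [ 1.     0.018  0.006  0.186]
 [-0.     0.319 -0.948  0.225]
 [ 0.     0.     0.     1.   ]]
```

View pics/w1.png

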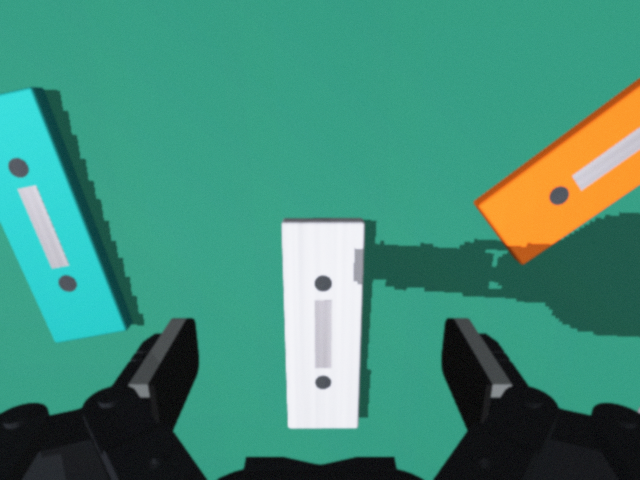

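Wrist view: the blank spans columns 282–364, midway between the fingers (about 195 and 445). Going down to grip.

>>> move_arm(
  motion=[
    [[0.28, 0, 0, 0, 0, 0, 1], [0.53, 0, 0, 0, 0, 0, 1], [0.53, 0, 0, 0, 0, 0, 1], [0.53, 0, 0, 0, 0, 0, 1]],
  ],
)

```text
time_s: 1.9
tool_pos: [0.3543, 0.1881, 0.1769]
ee_rot: [[-0.0, -0.024, 1.0], [0.0, 1.0, 0.024], [-1.0, 0.0, -0.0]]
force: [1.0, 0.6, 0.9]
grip_width: 0.0856
```

>>> move_arm(
  motion=[
    [[0, 0, 0, 0, 0, 0, -1], [0, 0, 0, 0, 0, 0, -1], [0, 0, 0, 0, 0, 0, -1], [0, 0, 0, 0, 0, 0, -1], [0, 0, 0, 0, 0, 0, -1], [0, 0, 0, 0, 0, 0, -1], [0, 0, 0, 0, 0, 0, -1]],
  ],
  grip_force=90,
)

```text
time_s: 2.6
tool_pos: [0.355, 0.1874, 0.1778]
ee_rot: [[0.002, -0.022, 1.0], [0.002, 1.0, 0.022], [-1.0, 0.002, 0.002]]
force: [-3.9, -0.4, 11.9]
grip_width: 0.0406
```

```bash
python3 - <<'E'
from h import *
y=2.5; x=np.array([np.cos(np.radians(y)),np.sin(np.radians(y)),0]); F=np.array([.556,-.0235,0]); g=F-.09*x
print('grip',g)
plan([((.3545,.187,.12),Rt(90,1.3)),(g-.08*x+[0,0,.10],Rt(90,y)),(g-.08*x+[0,0,.066],Rt(90,y)),(g+[0,0,.066],Rt(90,y))])
E
```

```text
grip [ 0.46608566 -0.02742574  0.        ]
t 2.6 tcp [0.355  0.1874 0.1778] F [-3.9 -0.4 11.9] w 0.0406
[-0.648, -0.001, -0.002, -0.001, 0.004, -0.003] rows 2 -> grasp [0.354 0.187 0.12 ]
[0.067, -0.729, 0.089, -0.02, 0.0, 0.0] rows 3 -> grasp [0.37  0.078 0.11 ]
[0.067, -0.729, 0.081, -0.02, 0.0, 0.0] rows 3 -> grasp [ 0.386 -0.031  0.1  ]
[0.227, -0.0, -0.0, 0.0, -0.0, -0.0] rows 1 -> grasp [ 0.386 -0.031  0.066]
[0.0, 0.0, 0.533, 0.0, -0.0, 0.0] rows 2 -> grasp [ 0.466 -0.027  0.066]
```

>>> move_arm(
  motion=[
    [[-0.1, 0, 0, 0, 0, 0, -1], [-0.3, 0, 0, 0, 0, 0, -1], [-0.65, 0, 0, 0, 0, 0, -1], [-0.65, 0, 0, 0, 0, 0, -1], [-0.65, 0, 0, 0, 0, 0, -1]],
  ],
)

```text
time_s: 3.1
tool_pos: [0.3549, 0.1872, 0.2747]
ee_rot: [[0.003, -0.022, 1.0], [0.001, 1.0, 0.022], [-1.0, 0.001, 0.003]]
force: [0.0, -0.5, -2.1]
grip_width: 0.0399
```

```bash
python3 - <<'E'
from h import *
s=ctrl.sense();print(s['grip_width'],s['force'],s['torque'])
snap('wrist','w2')
E
```

```text
0.039873081285079714 [ 0.01301123 -0.54812236 -2.11178308] [ 0.0304741   0.12900286 -0.0110831 ]
```

View pics/w2.png

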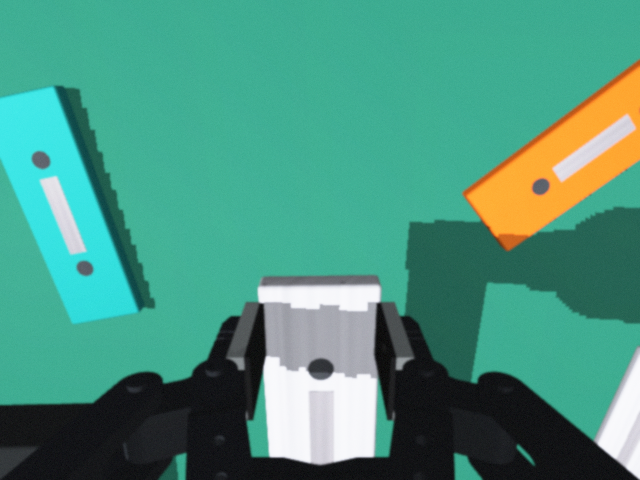

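Blank held square between the pads, near end sticking out about 18 mm (rows 277–300). Taking it to the gauge.

```bash
python3 - <<'E'
from h import *
y=2.5; x=np.array([np.cos(np.radians(y)),np.sin(np.radians(y)),0]); F=np.array([.556,-.0235,0]); g=F-.09*x
plan([(g-.1*x+[0,0,.10],Rt(90,y)),(g-.1*x+[0,0,.070],Rt(90,y)),(g+[0,0,.070],Rt(90,y))])
E
```

```text
t 3.1 tcp [0.3545 0.187  0.2732] F [-0.9  1.  -2.7] w 0.0403
[0.061, -0.73, 0.023, -0.021, 0.0, -0.0] rows 3 -> grasp [0.36  0.078 0.109]
[0.061, -0.73, 0.015, -0.021, 0.0, -0.0] rows 3 -> grasp [ 0.366 -0.032  0.1  ]
[0.2, 0.0, -0.0, 0.0, -0.0, 0.0] rows 1 -> grasp [ 0.366 -0.032  0.07 ]
[0.0, -0.0, 0.667, -0.0, 0.0, 0.0] rows 3 -> grasp [ 0.466 -0.027  0.07 ]
```

>>> move_arm(
  motion=[
    [[0.06, -0.73, 0.023, -0.02, 0, 0, -1], [0.06, -0.73, 0.023, -0.02, 0, 0, -1], [0.06, -0.73, 0.023, -0.02, 0, 0, -1], [0.06, -0.73, 0.023, -0.02, 0, 0, -1]],
  ],
)

```text
time_s: 3.55
tool_pos: [0.36, 0.0762, 0.2629]
ee_rot: [[-0.002, -0.029, 1.0], [-0.0, 1.0, 0.029], [-1.0, -0.0, -0.002]]
force: [0.3, -0.2, -2.2]
grip_width: 0.0397
```

>>> move_arm(
  motion=[
    [[0.06, -0.73, 0.015, -0.02, 0, 0, -1], [0.06, -0.73, 0.015, -0.02, 0, 0, -1], [0.06, -0.73, 0.015, -0.02, 0, 0, -1], [0.06, -0.73, 0.015, -0.02, 0, 0, -1], [0.2, -0.73, 0.015, -0.02, 0, 0, -1], [0.2, -0.73, 0.015, -0.02, 0, 0, -1], [0.2, -0.73, 0.015, -0.02, 0, 0, -1]],
  ],
)

```text
time_s: 4.25
tool_pos: [0.3662, -0.0305, 0.2342]
ee_rot: [[-0.001, -0.045, 0.999], [0.0, 0.999, 0.045], [-1.0, 0.0, -0.001]]
force: [-1.1, -0.1, -1.5]
grip_width: 0.0402
```

```bash
python3 - <<'E'
from h import *
y=2.5; x=np.array([np.cos(np.radians(y)),np.sin(np.radians(y)),0]); F=np.array([.556,-.0235,0]); g=F-.09*x
plan([(g+[0,0,.070],Rt(90,y)),(g+[0,0,.063],Rt(90,y))])
snap('wrist','w3'); snap('scene','s3')
s=cv2.imread('pics/s3.png')[170:330,240:440]; w=cv2.imread('pics/w3.png')
cv2.imwrite('pics/c3.png',np.hstack([cv2.resize(w,(480,360)),cv2.resize(s,(320,256))[:,:] if 0 else cv2.copyMakeBorder(cv2.resize(s,(320,256)),0,104,0,0,0)]))
E
```

```text
t 4.2 tcp [ 0.3662 -0.0305  0.2342] F [-1.1 -0.1 -1.5] w 0.0402
[0.06, -0.01, 0.666, 0.003, -0.002, -0.001] rows 3 -> grasp [ 0.466 -0.027  0.07 ]
[0.047, 0.0, -0.0, 0.0, 0.0, -0.0] rows 1 -> grasp [ 0.466 -0.027  0.063]
```

View pics/c3.png

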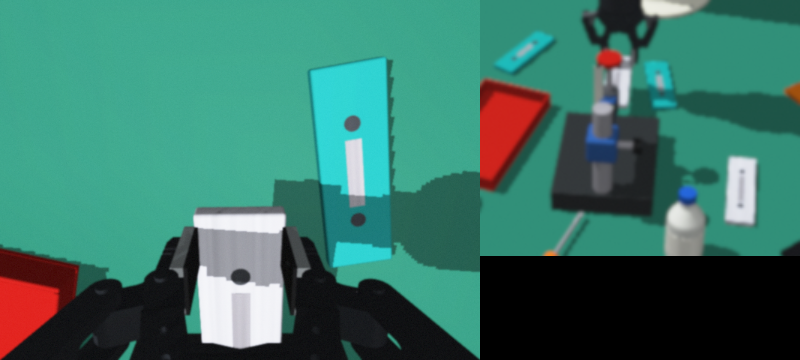

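Blank lined up in front of the gauge, the turquoise look-alike clear to one side. Sliding in and lowering gently.

>>> move_arm(
  motion=[
    [[0, -0.01, 0.22, 0, 0, 0, -1], [0, -0.01, 0.44, 0, 0, 0, -1], [0, -0.01, 0.66, 0, 0, 0, -1], [0, -0.01, 0.66, 0, 0, 0, -1], [0, -0.01, 0.66, 0, 0, 0, -1], [0.035, -0.01, 0.66, 0, 0, 0, -1], [0.035, -0.01, 0.66, 0, 0, 0, -1], [0.035, -0.01, 0.66, 0, 0, 0, -1]],
  ],
)

```text
time_s: 5.15
tool_pos: [0.4646, -0.029, 0.2292]
ee_rot: [[0.0, -0.043, 0.999], [-0.0, 0.999, 0.043], [-1.0, -0.0, 0.0]]
force: [0.1, 0.8, -1.9]
grip_width: 0.04
```

>>> move_arm(
  motion=[
    [[0.03, 0, 0.01, 0, 0, 0, -1], [0.06, 0, 0.01, 0, 0, 0, -1], [0.06, 0, 0.01, 0, 0, 0, -1]],
  ],
)

```text
time_s: 5.45
tool_pos: [0.4665, -0.0289, 0.2193]
ee_rot: [[-0.001, -0.043, 0.999], [0.0, 0.999, 0.043], [-1.0, 0.0, -0.001]]
force: [-0.2, 0.1, -1.8]
grip_width: 0.0399
```

>>> move_arm(
  motion=[
    [[0.012, 0, 0, 0, 0, 0, -1], [0.012, 0, 0, 0, 0, 0, -1]],
  ],
)

```text
time_s: 5.65
tool_pos: [0.4667, -0.0289, 0.2182]
ee_rot: [[-0.0, -0.043, 0.999], [0.0, 0.999, 0.043], [-1.0, 0.0, -0.0]]
force: [-0.4, -0.3, -0.8]
grip_width: 0.0401
```

```bash
python3 - <<'E'
from h import *
s=ctrl.sense(); print(s['tool_pos'],s['force'],s['torque'])
E
```

```text
[ 0.46668129 -0.02891043  0.21815673] [-0.43569222 -0.29813786 -0.78795797] [-0.01587974  0.05972604 -0.03112248]
```

>>> move_arm(
  motion=[
    [[0.012, 0, 0, 0, 0, 0, -1], [0.012, 0, 0, 0, 0, 0, 1], [0.012, 0, 0, 0, 0, 0, 1], [0.012, 0, 0, 0, 0, 0, 1], [0.012, 0, 0, 0, 0, 0, 1], [0.012, 0, 0, 0, 0, 0, 1], [0.012, 0, 0, 0, 0, 0, 1]],
  ],
)

```text
time_s: 6.35
tool_pos: [0.4667, -0.0289, 0.2164]
ee_rot: [[-0.0, -0.043, 0.999], [-0.0, 0.999, 0.043], [-1.0, -0.0, -0.0]]
force: [0.2, -0.0, 0.0]
grip_width: 0.0856
```

>>> move_arm(
  motion=[
    [[-0.33, 0, 0, 0, 0, 0, 1], [-0.66, 0, 0, 0, 0, 0, 1], [-0.95, 0, 0, 0, 0, 0, 1], [-0.95, 0, 0, 0, 0, 0, -1], [-0.95, 0, 0, 0, 0, 0, -1]],
  ],
)

```text
time_s: 6.85
tool_pos: [0.4669, -0.0289, 0.3598]
ee_rot: [[0.002, -0.043, 0.999], [-0.0, 0.999, 0.043], [-1.0, -0.0, 0.002]]
force: [-0.3, -0.2, -1.7]
grip_width: 0.0591
```

>>> move_arm(
  motion=[
    [[-0.33, 0, 0, 0, 0, 0, -1], [-0.5, 0, 0, 0, 0, 0, -1], [-0.5, 0, 0, 0, 0, 0, -1]],
  ],
)

```text
time_s: 7.15
tool_pos: [0.4668, -0.0289, 0.4358]
ee_rot: [[0.002, -0.043, 0.999], [-0.0, 0.999, 0.043], [-1.0, -0.0, 0.002]]
force: [-0.1, -0.3, -0.7]
grip_width: 0.0121
```

```bash
python3 - <<'E'
from h import *
plan([((.556,-.0235,.275),Rt(90,2.5))])
snap('wrist','w4')
snap('top','t4'); im=cv2.imread('pics/t4.png'); w=cv2.imread('pics/w4.png')
cv2.imwrite('pics/c4.png',np.hstack([cv2.resize(w,(480,360)),cv2.resize(im[160:340,200:360],(320,360))]))
E
```

```text
t 7.2 tcp [ 0.4668 -0.0289  0.4358] F [-0.1 -0.3 -0.7] w 0.0121
[0.04, 0.01, 0.596, -0.001, 0.005, 0.001] rows 2 -> grasp [ 0.556 -0.024  0.275]
```

View pics/c4.png

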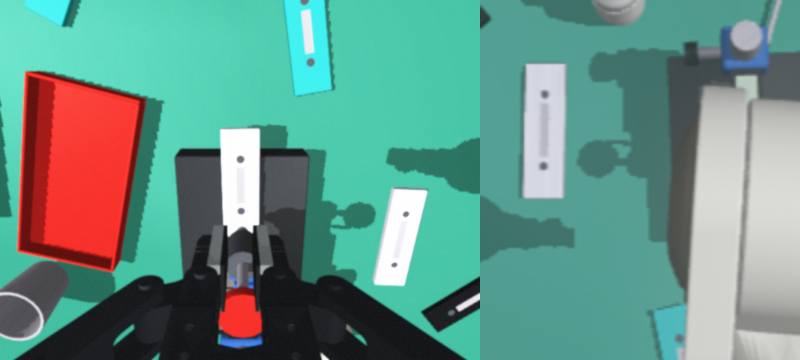

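Blank lies square under the gauge, overhanging the front edge (near end at wrist row 128); the cap is straight ahead at (240,312). Pressing the cap next.

>>> move_arm(
  motion=[
    [[0, 0.01, 0.3, 0, 0, 0, -1], [0, 0.01, 0.6, 0, 0, 0, -1], [0, 0.01, 0.6, 0, 0, 0, -1], [0, 0.01, 0.6, 0, 0, 0, -1]],
  ],
)

```text
time_s: 7.65
tool_pos: [0.5575, -0.0234, 0.4304]
ee_rot: [[-0.006, -0.043, 0.999], [0.0, 0.999, 0.043], [-1.0, 0.0, -0.006]]
force: [0.9, -0.5, -0.5]
grip_width: 0.0001
```

>>> move_arm(
  motion=[
    [[0.2, 0, 0, 0, 0, 0, -1], [0.36, 0, 0, 0, 0, 0, -1], [0.36, 0, 0, 0, 0, 0, -1], [0.36, 0, 0, 0, 0, 0, -1]],
  ],
)

```text
time_s: 8.05
tool_pos: [0.5554, -0.0236, 0.3809]
ee_rot: [[-0.0, -0.043, 0.999], [-0.0, 0.999, 0.043], [-1.0, 0.0, -0.0]]
force: [-2.0, -0.4, 3.2]
grip_width: -0.0005
```

>>> move_arm(
  motion=[
    [[0.05, 0, 0, 0, 0, 0, -1], [0.1, 0, 0, 0, 0, 0, -1], [0.15, 0, 0, 0, 0, 0, -1], [0.15, 0, 0, 0, 0, 0, -1]],
  ],
)

```text
time_s: 8.45
tool_pos: [0.5566, -0.0236, 0.3567]
ee_rot: [[-0.0, -0.043, 0.999], [-0.0, 0.999, 0.043], [-1.0, -0.0, -0.0]]
force: [-0.4, -0.3, 4.0]
grip_width: -0.0003
```

```bash
python3 - <<'E'
from h import *
s=ctrl.sense(); print(s['tool_pos'],s['force'],s['grip_width'])
E
```

```text
[ 0.55659118 -0.02355461  0.35671501] [-0.41878191 -0.33385484  4.04902002] -0.0002844702042236294
```

>>> move_arm(
  motion=[
    [[0.012, 0, 0, 0, 0, 0, -1], [0.016, 0, 0, 0, 0, 0, -1], [0.02, 0, 0, 0, 0, 0, -1], [0.02, 0, 0, 0, 0, 0, -1]],
  ],
)

```text
time_s: 8.85
tool_pos: [0.5566, -0.0235, 0.3545]
ee_rot: [[0.0, -0.043, 0.999], [-0.0, 0.999, 0.043], [-1.0, -0.0, 0.0]]
force: [-2.0, -0.9, 4.8]
grip_width: 0.0002
```

>>> move_arm(
  motion=[
    [[0.007, 0, 0, 0, 0, 0, -1], [0.013, 0, 0, 0, 0, 0, -1], [0.013, 0, 0, 0, 0, 0, -1]],
  ],
)

```text
time_s: 9.15
tool_pos: [0.5564, -0.0235, 0.3534]
ee_rot: [[0.001, -0.043, 0.999], [-0.0, 0.999, 0.043], [-1.0, -0.0, 0.001]]
force: [-3.1, -0.4, 9.4]
grip_width: 0.0002
```

>>> move_arm(
  motion=[
    [[0.007, 0, 0, 0, 0, 0, -1], [0.013, 0, 0, 0, 0, 0, -1], [0.013, 0, 0, 0, 0, 0, -1], [0.013, 0, 0, 0, 0, 0, -1]],
  ],
)

```text
time_s: 9.55
tool_pos: [0.5562, -0.0235, 0.3533]
ee_rot: [[0.003, -0.043, 0.999], [-0.0, 0.999, 0.043], [-1.0, -0.0, 0.003]]
force: [-6.7, -0.8, 22.0]
grip_width: -0.0
```

Spindle stopped hard at TCP z 0.3533 (22 N) → about 10 mm. Blank_c is 10 mm. Lifting off and regrasping by the overhang with the tool tilted.

>>> move_arm(
  motion=[
    [[-0.3, 0, 0, 0, 0, 0, -1], [-0.5, 0, 0, 0, 0, 0, -1], [-0.5, 0, 0, 0, 0, 0, -1]],
  ],
)

```text
time_s: 9.85
tool_pos: [0.5567, -0.0234, 0.4296]
ee_rot: [[0.006, -0.043, 0.999], [-0.0, 0.999, 0.043], [-1.0, -0.0, 0.006]]
force: [1.0, -0.5, 0.6]
grip_width: -0.0
```

```bash
python3 - <<'E'
from h import *
im,K,T=load('w4'); hsv=cv2.cvtColor(im,cv2.COLOR_BGR2HSV); m=((hsv[...,1]<40)&(hsv[...,2]>200)).astype(np.uint8)
for c in cv2.findContours(m,0,1)[0]:
    if cv2.contourArea(c)>800:
        x,y,w,h=cv2.boundingRect(c); 
        if 250<x+w/2<400: 
            print(x,y,w,h,[ray(u,y,.05,K,T).round(4) for u in(x,x+w)])
y=2.5
plan([((.35,-.033,.265),Rt(90,y)),((.37,-.032,.17),Rt(45,y)),((.40,-.0303,.101),Rt(45,y)),((.456,-.028,.045),Rt(45,y))])
E
```

```text
294 171 52 144 [array([ 0.4493, -0.0512,  0.05  ]), array([ 0.4475, -0.0078,  0.05  ])]
t 9.8 tcp [ 0.5567 -0.0234  0.4296] F [ 1.  -0.5  0.6] w -0.0
[0.028, -0.002, -0.69, -0.0, 0.006, 0.0] rows 3 -> grasp [ 0.454 -0.028  0.27 ]
[0.03, -0.002, -0.69, -0.0, 0.006, 0.0] rows 3 -> grasp [ 0.35  -0.033  0.265]
[0.468, 0.0, -0.299, -0.0, -0.75, -0.0] rows 3 -> grasp [ 0.365 -0.032  0.207]
[0.318, 0.0, -0.455, -0.0, -0.75, -0.0] rows 3 -> grasp [ 0.37  -0.032  0.17 ]
[0.467, 0.003, -0.184, 0.0, 0.0, 0.0] rows 2 -> grasp [ 0.4   -0.03   0.101]
[0.528, -0.001, 0.0, 0.0, -0.0, -0.0] rows 2 -> grasp [ 0.456 -0.028  0.045]
```

>>> move_arm(
  motion=[
    [[0.03, 0, -0.69, 0, 0, 0, -1], [0.03, 0, -0.69, 0, 0, 0, -1], [0.03, 0, -0.69, 0, 0, 0, -1], [0.03, 0, -0.69, 0, 0, 0, -1]],
  ],
)

```text
time_s: 10.25
tool_pos: [0.4523, -0.028, 0.4209]
ee_rot: [[0.001, -0.043, 0.999], [0.0, 0.999, 0.043], [-1.0, 0.0, 0.001]]
force: [0.5, 0.0, -0.3]
grip_width: 0.0
```

>>> move_arm(
  motion=[
    [[0.03, 0, -0.69, 0, 0, 0, 1], [0.03, 0, -0.69, 0, 0, 0, 1], [0.03, 0, -0.69, 0, 0, 0, 1], [0.03, 0, -0.69, 0, 0, 0, 1]],
  ],
)

```text
time_s: 10.65
tool_pos: [0.35, -0.0325, 0.4169]
ee_rot: [[0.002, -0.043, 0.999], [-0.0, 0.999, 0.043], [-1.0, -0.0, 0.002]]
force: [1.5, 0.1, -0.1]
grip_width: 0.0581
```

>>> move_arm(
  motion=[
    [[0.468, 0, -0.3, 0, -0.75, 0, 1], [0.468, 0, -0.3, 0, -0.75, 0, 1], [0.468, 0, -0.3, 0, -0.75, 0, 1], [0.468, 0, -0.3, 0, -0.75, 0, 1]],
  ],
)

```text
time_s: 11.05
tool_pos: [0.3048, -0.0344, 0.3459]
ee_rot: [[0.385, -0.043, 0.922], [0.016, 0.999, 0.04], [-0.923, -0.0, 0.386]]
force: [0.2, -0.0, 0.3]
grip_width: 0.0858
```

>>> move_arm(
  motion=[
    [[0.318, 0, -0.455, 0, -0.75, 0, 1], [0.318, 0, -0.455, 0, -0.75, 0, 1], [0.318, 0, -0.455, 0, -0.75, 0, 1], [0.318, 0, -0.455, 0, -0.75, 0, 1]],
  ],
)

```text
time_s: 11.45
tool_pos: [0.3638, -0.0723, 0.2968]
ee_rot: [[0.671, -0.055, 0.739], [0.048, 0.998, 0.031], [-0.74, 0.014, 0.673]]
force: [0.4, 1.1, 0.0]
grip_width: 0.0855
```

```bash
python3 - <<'E'
from h import *
y=2.5
plan([((.40,-.0310,.101),Rt(45,y)),((.456,-.029,.045),Rt(45,y))])
s=ctrl.sense(); print(s['joints'].round(2))
E
```

```text
t 11.4 tcp [ 0.3638 -0.0723  0.2968] F [0.4 1.1 0. ] w 0.0855
[0.109, 0.262, -0.74, -0.003, -0.091, -0.035] rows 3 -> grasp [ 0.4   -0.031  0.101]
[0.528, -0.003, 0.0, -0.0, 0.0, 0.0] rows 2 -> grasp [ 0.456 -0.029  0.045]
[-0.26 -0.84 -0.82  0.88  0.22 -0.23]
```

Pose was too near the base for a 45° tilt (joint 2 at its limit; a link fit from the logged joints says 55° is fine). Using 55°, coming straight down.

```bash
python3 - <<'E'
from h import *
y=2.5
plan([((.456,-.029,.125),Rt(55,y)),((.456,-.029,.045),Rt(55,y))])
E
```

```text
t 11.4 tcp [ 0.3638 -0.0723  0.2968] F [0.4 1.1 0. ] w 0.0855
[0.249, 0.257, -0.176, 0.0, 0.242, -0.035] rows 2 -> grasp [ 0.456 -0.029  0.125]
[0.437, 0.0, -0.306, -0.0, 0.0, 0.0] rows 2 -> grasp [ 0.456 -0.029  0.045]
```

>>> move_arm(
  motion=[
    [[0.249, 0.257, -0.176, 0, 0.242, -0.035, 1], [0.249, 0.257, -0.176, 0, 0.242, -0.035, 1], [0.249, 0.257, -0.176, 0, 0.242, -0.035, 1], [0.249, 0.257, -0.176, 0, 0.242, -0.035, 1]],
  ],
)

```text
time_s: 11.85
tool_pos: [0.3663, -0.032, 0.2531]
ee_rot: [[0.574, -0.046, 0.817], [0.026, 0.999, 0.038], [-0.818, -0.001, 0.575]]
force: [-0.3, 0.3, 0.8]
grip_width: 0.0853
```

```bash
python3 - <<'E'
from h import *
plan([((.456,-.029,.045),Rt(55,2.5))]); print(ctrl.sense()['joints'].round(2))
E
```

```text
t 11.8 tcp [ 0.3663 -0.032   0.2531] F [-0.3  0.3  0.8] w 0.0853
[0.446, -0.006, -0.306, 0.005, 0.003, -0.002] rows 2 -> grasp [ 0.456 -0.029  0.045]
[-0.11 -0.79 -0.84  0.91  0.09 -0.13]
```

>>> move_arm(
  motion=[
    [[0.22, -0.006, -0.15, 0, 0, 0, 1], [0.44, -0.006, -0.306, 0, 0, 0, 1], [0.44, -0.006, -0.306, 0, 0, 0, 1], [0.44, -0.006, -0.306, 0, 0, 0, 1]],
  ],
)

```text
time_s: 12.25
tool_pos: [0.3663, -0.0334, 0.1733]
ee_rot: [[0.575, -0.044, 0.817], [0.025, 0.999, 0.036], [-0.818, -0.001, 0.576]]
force: [0.4, -0.1, 1.1]
grip_width: 0.0856
```

>>> move_arm(
  motion=[
    [[0, 0, 0, 0, 0, 0, -1], [0, 0, 0, 0, 0, 0, -1], [0, 0, 0, 0, 0, 0, -1], [0, 0, 0, 0, 0, 0, -1], [0, 0, 0, 0, 0, 0, -1], [0, 0, 0, 0, 0, 0, -1], [0, 0, 0, 0, 0, 0, -1]],
  ],
  grip_force=110,
)

```text
time_s: 12.95
tool_pos: [0.3664, -0.033, 0.1736]
ee_rot: [[0.577, -0.045, 0.816], [0.025, 0.999, 0.037], [-0.817, -0.001, 0.577]]
force: [-6.2, -0.6, 7.9]
grip_width: 0.0416
```

```bash
python3 - <<'E'
from h import *
plan([((.456,-.029,.055),Rt(55,2.5)),((.376,-.032,.06),Rt(60,2.5))]); print(ctrl.sense()['joints'].round(2))
d=snap('wrist','w5')
E
```

```text
t 12.9 tcp [ 0.3664 -0.033   0.1736] F [-6.2 -0.6  7.9] w 0.0416
[-0.043, 0.001, 0.036, 0.003, 0.008, 0.001] rows 1 -> grasp [ 0.456 -0.029  0.055]
[-0.329, 0.003, -0.328, 0.0, 0.167, -0.0] rows 2 -> grasp [ 0.376 -0.032  0.06 ]
[-0.12 -0.77 -0.99  0.74  0.09 -0.13]
```

View pics/w5.png

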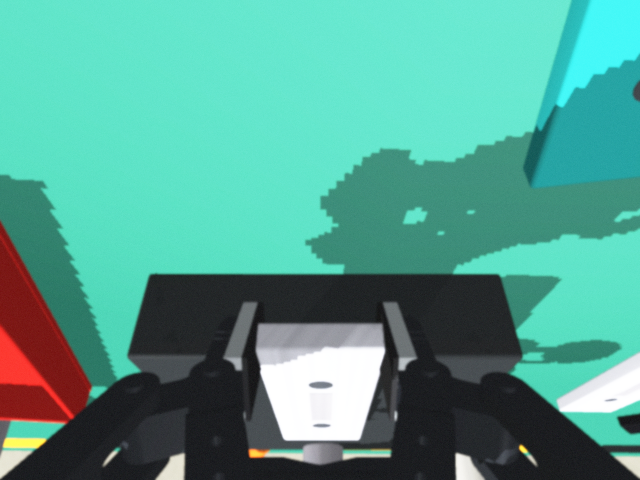

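Blank gripped at its overhanging end, square between the pads (near edge row 325–345). Leaving sideways under the spindle, then on towards the rack.

```bash
python3 - <<'E'
from h import *
y=2.5;s=ctrl.sense();R=s['ee_rot'];g=s['tool_pos']+.155*R[:,0]
plan([(g+[0,0,.016],R),(g+[0,-.14,.025],R),((.456,-.2,.24),Rt(90,-1)),((.52,-.415,.295),Rt(90,-5.5))])
E
```

```text
t 13.0 tcp [ 0.3664 -0.033   0.1735] F [-5.9 -0.2  7.5] w 0.0416
[-0.087, -0.0, 0.062, 0.0, 0.0, 0.0] rows 1 -> grasp [ 0.456 -0.029  0.063]
[-0.036, -0.466, -0.0, 0.0, 0.0, 0.0] rows 2 -> grasp [ 0.456 -0.099  0.067]
[-0.036, -0.466, -0.0, 0.0, 0.0, 0.0] rows 2 -> grasp [ 0.456 -0.169  0.072]
[-0.365, -0.104, 0.618, 0.058, 0.587, -0.017] rows 3 -> grasp [ 0.458 -0.185  0.149]
[-0.535, -0.091, 0.482, 0.058, 0.587, -0.017] rows 3 -> grasp [ 0.456 -0.2    0.24 ]
[-0.183, -0.713, 0.226, 0.075, -0.0, -0.0] rows 3 -> grasp [ 0.488 -0.308  0.267]
[-0.183, -0.703, 0.254, 0.075, -0.0, -0.0] rows 3 -> grasp [ 0.52  -0.415  0.295]
```

>>> move_arm(
  motion=[
    [[-0.04, 0, 0.03, 0, 0, 0, -1], [-0.087, 0, 0.062, 0, 0, 0, -1], [-0.087, 0, 0.062, 0, 0, 0, -1], [-0.12, -0.23, 0.062, 0, 0, 0, -1], [-0.12, -0.466, 0.062, 0, 0, 0, -1], [-0.14, -0.7, 0.062, 0, 0, 0, -1], [-0.16, -0.932, 0.062, 0, 0, 0, -1], [-0.16, -0.932, 0.062, 0, 0, 0, -1], [-0.16, -0.932, 0.062, 0, 0, 0, -1]],
  ],
)

```text
time_s: 13.9
tool_pos: [0.3656, -0.1735, 0.1962]
ee_rot: [[0.573, -0.042, 0.819], [0.024, 0.999, 0.035], [-0.819, 0.0, 0.573]]
force: [-0.4, 0.9, -2.0]
grip_width: 0.0411
```

>>> move_arm(
  motion=[
    [[-0.365, -0.104, 0.618, 0.058, 0.587, -0.017, -1], [-0.365, -0.104, 0.618, 0.058, 0.587, -0.017, -1], [-0.365, -0.104, 0.618, 0.058, 0.587, -0.017, -1], [-0.365, -0.104, 0.618, 0.058, 0.587, -0.017, -1]],
  ],
)

```text
time_s: 14.3
tool_pos: [0.4127, -0.1856, 0.2968]
ee_rot: [[0.302, -0.016, 0.953], [0.008, 1.0, 0.014], [-0.953, 0.003, 0.302]]
force: [-0.2, -0.4, -2.8]
grip_width: 0.0413
```

>>> move_arm(
  motion=[
    [[-0.535, -0.091, 0.482, 0.058, 0.587, -0.017, -1], [-0.535, -0.091, 0.482, 0.058, 0.587, -0.017, -1], [-0.535, -0.091, 0.482, 0.058, 0.587, -0.017, -1], [-0.535, -0.091, 0.482, 0.058, 0.587, -0.017, -1]],
  ],
)

```text
time_s: 14.7
tool_pos: [0.4572, -0.1993, 0.3935]
ee_rot: [[-0.002, 0.016, 1.0], [0.0, 1.0, -0.016], [-1.0, 0.0, -0.002]]
force: [-0.3, 0.6, -2.1]
grip_width: 0.0409
```

>>> move_arm(
  motion=[
    [[-0.183, -0.713, 0.226, 0.075, 0, 0, -1], [-0.183, -0.713, 0.226, 0.075, 0, 0, -1], [-0.183, -0.713, 0.226, 0.075, 0, 0, -1], [-0.183, -0.713, 0.226, 0.075, 0, 0, -1]],
  ],
)

```text
time_s: 15.1
tool_pos: [0.4878, -0.3086, 0.4181]
ee_rot: [[-0.003, 0.059, 0.998], [0.001, 0.998, -0.059], [-1.0, 0.001, -0.003]]
force: [0.2, 0.9, -1.6]
grip_width: 0.0412
```

>>> move_arm(
  motion=[
    [[-0.183, -0.703, 0.254, 0.075, 0, 0, -1], [-0.183, -0.703, 0.254, 0.075, 0, 0, -1], [-0.183, -0.703, 0.254, 0.075, 0, 0, -1], [-0.183, -0.703, 0.254, 0.075, 0, 0, -1], [-0.183, -0.703, 0.254, 0.075, 0, 0, -1]],
  ],
)

```text
time_s: 15.6
tool_pos: [0.5201, -0.4138, 0.4465]
ee_rot: [[-0.003, 0.096, 0.995], [0.002, 0.995, -0.096], [-1.0, 0.002, -0.004]]
force: [-0.2, 0.4, -2.2]
grip_width: 0.0413
```

```bash
python3 - <<'E'
from h import *
s=ctrl.sense(); print(s['force'],s['grip_width'],s['joints'].round(2))
d=snap('wrist','w6')
E
```

```text
[-0.19823796  0.36462066 -2.17297274] 0.041347301810259994 [-0.67  0.42  0.66  1.81 -0.   -0.58]
```

View pics/w6.png

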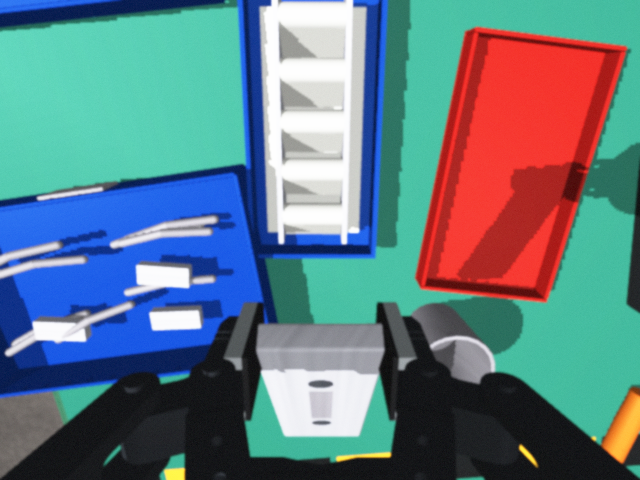

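Rack seen clearly: ribs as bright bands at rows ~12, 68, 121, 170, 214, side plates at columns ~278 and ~347. Taking the brightness profile.

```bash
python3 - <<'E'
from h import *
im,K,T=load('w6'); print(T.round(3).tolist())
g=cv2.cvtColor(im,cv2.COLOR_BGR2GRAY)
p=g[:, 308:318].mean(1); print([int(v) for v in p[0:245]])
for r in (40,95,145,192): print(r,[int(v) for v in g[r-2:r+3,255:375].mean(0)])
E
```

```text
[[0.097, 0.944, 0.315, 0.438], [0.995, -0.092, -0.03, -0.406], [0.001, 0.316, -0.949, 0.417], [0.0, 0.0, 0.0, 1.0]]
[121, 164, 209, 232, 242, 247, 250, 252, 253, 253, 254, 254, 254, 254, 254, 254, 254, 254, 254, 253, 253, 252, 251, 249, 246, 241, 235, 228, 224, 222, 221, 222, 221, 221, 221, 221, 221, 221, 221, 221, 221, 222, 221, 221, 221, 221, 221, 221, 219, 216, 212, 205, 197, 187, 178, 172, 172, 185, 208, 226, 237, 244, 248, 251, 252, 253, 254, 254, 254, 254, 254, 254, 254, 254, 254, 253, 253, 252, 250, 247, 242, 234, 228, 223, 221, 221, 221, 222, 221, 221, 221, 222, 221, 221, 222, 221, 221, 219, 215, 207, 199, 191, 186, 182, 176, 170, 174, 186, 195, 192, 194, 213, 231, 240, 245, 249, 252, 253, 253, 254, 254, 254, 254, 254, 254, 254, 254, 253, 252, 251, 248, 243, 235, 227, 222, 222, 221, 222, 221, 221, 222, 222, 221, 221, 220, 217, 209, 198, 187, 176, 169, 171, 186, 198, 203, 203, 198, 187, 179, 193, 216, 232, 241, 246, 249, 252, 253, 254, 254, 254, 254, 254, 254, 254, 254, 253, 253, 251, 248, 242, 233, 225, 222, 221, 222, 222, 221, 220, 219, 215, 210, 197, 184, 178, 185, 196, 202
[... 1872 characters left out ...]
5, 229, 212, 206, 205, 206, 206, 206, 205, 205, 205, 204, 191, 156, 105, 74, 62, 63, 62, 61, 61, 61, 61, 56, 45, 33, 37]
192 [34, 43, 48, 52, 52, 52, 51, 52, 51, 59, 86, 138, 178, 196, 201, 200, 202, 201, 200, 200, 204, 219, 239, 249, 251, 250, 245, 211, 145, 121, 133, 150, 160, 162, 163, 164, 163, 163, 164, 163, 163, 164, 164, 163, 164, 163, 164, 161, 161, 161, 162, 162, 165, 168, 173, 178, 183, 190, 195, 199, 202, 209, 213, 216, 218, 219, 219, 220, 222, 221, 219, 219, 219, 220, 218, 219, 219, 220, 219, 219, 219, 219, 219, 219, 217, 210, 209, 229, 245, 251, 252, 250, 242, 226, 210, 205, 205, 204, 206, 205, 206, 206, 205, 199, 176, 129, 84, 64, 63, 63, 62, 64, 64, 63, 57, 46, 34, 38, 58, 82]
```

```bash
python3 - <<'E'
from h import *
im,K,T=load('w6')
# plate lines at z=.057 -> yaw
L=[ray(u,v,.057,K,T) for u,v in((278.7,40),(280.3,95),(281.6,145),(282.8,192))]; Rr=[ray(u,v,.057,K,T) for u,v in((344.8,40),(343.8,95),(343,145),(341.8,192))]
L,Rr=np.array(L),np.array(Rr)
for l in(L,Rr): print('yaw',np.degrees(np.polyfit(l[:,0],l[:,1],1)[0]))
print('width',(Rr-L)[:,1]*1000)
yaw=-5.5;e=np.array([np.cos(np.radians(yaw)),np.sin(np.radians(yaw)),0])
mid=(L+Rr)/2; n=np.array([-e[1],e[0],0]); print('lateral',(mid@n).round(4))
o=T[:3,3]
near=[1.0,57.7,111,159.8,206.8]; far=[27.8,83,133.5,181.5,226]
A=[];B=[]
for r,f in zip(near,far):
    q=ray(313,r,.047,K,T); d=q-o; ph=np.arctan2(d@e,-d[2]); A.append(q@e+.010/np.cos(ph)); B.append(ray(313,f,.052,K,T)@e-.00866)
print(np.array(A).round(4),np.array(B).round(4),np.diff(A).round(4),np.diff(B).round(4))
E
```

```text
yaw -5.64581468877535
yaw -5.745609690076064
width [50.59352974 50.4800057  50.58611816 50.32970698]
lateral [-0.3675 -0.3676 -0.3676 -0.3679]
[0.4177 0.458  0.499  0.5394 0.5813] [0.4183 0.4585 0.4981 0.5385 0.5787] [0.0403 0.041  0.0404 0.0419] [0.0402 0.0396 0.0404 0.0402]
```

```bash
cat >> h.py <<'E'
def blank_angle(f,rows=range(362,428,3),c0=321):
    im,K,T=load(f); g=cv2.GaussianBlur(cv2.cvtColor(im,cv2.COLOR_BGR2GRAY),(3,3),0).astype(int)
    P=[]
    for v in rows:
        d=np.diff(g[v]); l=250+np.argmax(d[250:c0-20]); r=c0+20+np.argmin(d[c0+20:395]); P.append((v,l,r))
    P=np.array(P,float); w=P[:,2]-P[:,1]
    a,b=np.polyfit(P[:,0],w,1); ok=abs(w-a*P[:,0]-b)<3; a,b=np.polyfit(P[ok,0],w[ok],1)
    # depth=fW/(a v+b) -> plane line direction in camera y,z
    f_=K[1,1]; pts=[]
    for v in (350,435): z=f_*.044/(a*v+b); pts.append(np.array([0,(v-K[1,2])/f_*z,z]))
    dr=T[:3,:3]@(pts[1]-pts[0]); dr/=np.linalg.norm(dr)
    print(f,ok.sum(),len(ok),'blank dir',dr.round(3),'pitch down deg',np.degrees(-np.arcsin(dr[2])).round(2),'pts',(T[:3,:3]@pts[0]+T[:3,3]).round(4),(T[:3,:3]@pts[1]+T[:3,3]).round(4)); return P[ok]
E
python3 - <<'E'
from h import *
for f in('w5','w6'): print(blank_angle(f)[::5].tolist())
E
```

```text
w5 22 22 blank dir [0.999 0.043 0.029] pitch down deg -1.69 pts [ 0.454  -0.0292  0.0484] [ 0.5697 -0.0242  0.0519]
[[362.0, 258.0, 381.0], [377.0, 261.0, 378.0], [392.0, 266.0, 373.0], [407.0, 271.0, 369.0], [422.0, 277.0, 364.0]]
w6 5 22 blank dir [ 0.583 -0.058  0.81 ] pitch down deg -54.14 pts [ 0.5279 -0.4142  0.2793] [ 0.5449 -0.4159  0.3029]
[[362.0, 259.0, 380.0]]
```

```bash
python3 - <<'E'
s=open('h.py').read()
s=s.replace("d=np.diff(g[v]); l=250+np.argmax(d[250:c0-20]); r=c0+20+np.argmin(d[c0+20:395]); P.append((v,l,r))",
"""m=np.flatnonzero((g[v,240:400]>thr)&(hs[v,240:400]<45))+240
        if len(m): P.append((v,m[0],m[-1]))""").replace("c0=321):","thr=190):").replace("    P=[]\n    for v","    hs=cv2.cvtColor(im,cv2.COLOR_BGR2HSV)[...,1]; P=[]\n    for v")
open('h.py','w').write(s)
E
python3 - <<'E'
from h import *
for f in('w5','w6'): print(blank_angle(f)[::2].tolist())
E
```

```text
w5 21 22 blank dir [0.999 0.043 0.022] pitch down deg -1.26 pts [ 0.4557 -0.0291  0.0478] [ 0.5768 -0.0239  0.0505]
[[365.0, 261.0, 379.0], [371.0, 261.0, 378.0], [377.0, 262.0, 377.0], [383.0, 264.0, 376.0], [389.0, 266.0, 374.0], [395.0, 268.0, 372.0], [401.0, 271.0, 370.0], [407.0, 273.0, 368.0], [413.0, 275.0, 366.0], [419.0, 277.0, 365.0], [425.0, 279.0, 363.0]]
w6 14 19 blank dir [ 0.81  -0.079 -0.582] pitch down deg 35.57 pts [ 0.5193 -0.4134  0.2924] [ 0.6296 -0.4241  0.2132]
[[374.0, 262.0, 376.0], [392.0, 269.0, 372.0], [398.0, 271.0, 370.0], [404.0, 273.0, 368.0], [410.0, 275.0, 366.0], [416.0, 277.0, 364.0], [422.0, 280.0, 362.0]]
```

```bash
cat >> h.py <<'E'
def rack(s,z,lat=-.3677):
    y=np.radians(-5.5); return s*np.array([np.cos(y),np.sin(y),0])+lat*np.array([-np.sin(y),np.cos(y),0])+[0,0,z]
def slot_grasp(i,up,reach=.128,off=.002):
    """grasp point when the blank's end stands 'up' m above slot i's floor along the slot"""
    d=np.array([.5,-.866]); n=np.array([.866,.5]); p=np.array([.4386+.0398*i+.0202,.012])-(reach+up)*d+off*n; return rack(*p)
E
python3 - <<'E'
from h import *
R=Rt(114,-5.7)
for u in(.09,.062,.006): print(u,slot_grasp(3,u).round(4))
plan([(slot_grasp(3,.10),R),(slot_grasp(3,.062),R),(slot_grasp(3,.03),R),(slot_grasp(3,.006),R)])
E
```

```text
0.09 [ 0.4335 -0.4111  0.2018]
0.062 [ 0.4475 -0.4125  0.1775]
0.006 [ 0.4753 -0.4152  0.129 ]
t 15.7 tcp [ 0.52   -0.4134  0.4471] F [-0.6  0.3 -1.7] w 0.0411
[0.634, -0.042, -0.186, 0.008, 0.794, -0.0] rows 3 -> grasp [ 0.429 -0.411  0.21 ]
[0.149, 0.0, 0.205, 0.0, -0.0, 0.0] rows 1 -> grasp [ 0.447 -0.412  0.178]
[0.125, 0.0, 0.173, 0.0, -0.0, -0.0] rows 1 -> grasp [ 0.463 -0.414  0.15 ]
[0.094, 0.0, 0.129, 0.0, -0.0, 0.0] rows 1 -> grasp [ 0.475 -0.415  0.129]
```

>>> move_arm(
  motion=[
    [[0.2, -0.014, -0.062, 0, 0.265, 0, -1], [0.4, -0.028, -0.124, 0, 0.53, 0, -1], [0.634, -0.042, -0.186, 0.008, 0.794, 0, -1], [0.634, -0.042, -0.186, 0.008, 0.794, 0, -1], [0.634, -0.042, -0.186, 0.008, 0.794, 0, -1], [0.634, -0.042, -0.186, 0.008, 0.794, 0, -1]],
  ],
)

```text
time_s: 16.25
tool_pos: [0.4918, -0.4178, 0.3554]
ee_rot: [[-0.399, 0.1, 0.912], [0.037, 0.995, -0.092], [-0.916, -0.003, -0.401]]
force: [0.7, -0.8, -1.0]
grip_width: 0.0413
```

```bash
python3 - <<'E'
from h import *
R=Rt(114,-5.7)
plan([(slot_grasp(3,.062),R),(slot_grasp(3,.03),R),(slot_grasp(3,.006),R)])
snap('wrist','w7');snap('top','t7'); t=cv2.imread('pics/t7.png')[210:355,470:560]; w=cv2.imread('pics/w7.png')
cv2.imwrite('pics/c7.png',np.hstack([cv2.resize(w,(480,360)),cv2.resize(t,(224,360))]))
try: blank_angle('w7')
except Exception as e: print(e)
E
```

```text
t 16.2 tcp [ 0.4918 -0.4178  0.3554] F [ 0.7 -0.8 -1. ] w 0.0413
[0.172, 0.006, 0.21, -0.003, 0.013, 0.004] rows 1 -> grasp [ 0.447 -0.412  0.178]
[0.125, 0.0, 0.173, 0.0, -0.0, 0.0] rows 1 -> grasp [ 0.463 -0.414  0.15 ]
[0.094, 0.0, 0.129, 0.0, 0.0, -0.0] rows 1 -> grasp [ 0.475 -0.415  0.129]
w7 1 21 blank dir [ 0.873 -0.087  0.48 ] pitch down deg -28.7 pts [ 0.4369 -0.4126  0.1732] [ 0.4662 -0.4155  0.1893]h.py:33: RankWarning: Polyfit may be poorly conditioned
  a,b=np.polyfit(P[:,0],w,1); ok=abs(w-a*P[:,0]-b)<3; a,b=np.polyfit(P[ok,0],w[ok],1)
```

View pics/c7.png

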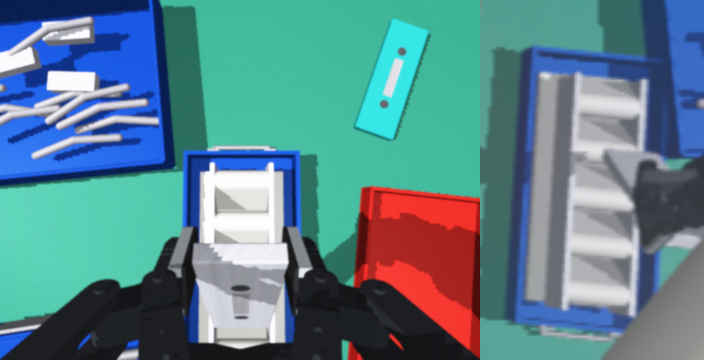

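Blank hangs above the rack, its far end (240,320) midway between the side plates (205 and 272). Inserting in steps with force checks.

>>> move_arm(
  motion=[
    [[0.09, 0.003, 0.1, 0, 0.013, 0, -1], [0.172, 0.006, 0.21, 0, 0.013, 0, -1], [0.172, 0.006, 0.21, 0, 0.013, 0, -1], [0.172, 0.006, 0.21, 0, 0.013, 0, -1]],
  ],
)

```text
time_s: 16.75
tool_pos: [0.5102, -0.4193, 0.3145]
ee_rot: [[-0.413, 0.1, 0.905], [0.042, 0.995, -0.09], [-0.91, 0.001, -0.415]]
force: [0.0, 0.7, -0.6]
grip_width: 0.0418
```

>>> move_arm(
  motion=[
    [[0.03, 0, 0.043, 0, 0, 0, -1], [0.06, 0, 0.086, 0, 0, 0, -1], [0.06, 0, 0.086, 0, 0, 0, -1], [0.06, 0, 0.086, 0, 0, 0, -1]],
  ],
)

```text
time_s: 17.15
tool_pos: [0.5179, -0.4202, 0.3024]
ee_rot: [[-0.411, 0.1, 0.906], [0.041, 0.995, -0.091], [-0.911, -0.0, -0.413]]
force: [-0.7, 0.3, -1.5]
grip_width: 0.0413
```

```bash
python3 - <<'E'
from h import *
R=Rt(114,-5.7)
print(ctrl.sense()['torque'])
plan([(slot_grasp(3,.046),R),(slot_grasp(3,.03),R),(slot_grasp(3,.006),R)])
E
```

```text
[-0.06203182 -0.44850243 -0.00535838]
t 17.1 tcp [ 0.5179 -0.4202  0.3024] F [-0.7  0.3 -1.5] w 0.0413
[-0.018, 0.005, -0.007, -0.002, -0.013, 0.0] rows 1 -> grasp [ 0.455 -0.413  0.164]
[0.063, 0.0, 0.086, -0.0, -0.0, 0.0] rows 1 -> grasp [ 0.463 -0.414  0.15 ]
[0.094, 0.0, 0.129, 0.0, 0.0, -0.0] rows 1 -> grasp [ 0.475 -0.415  0.129]
```

>>> move_arm(
  motion=[
    [[0.02, 0.003, 0.04, 0, -0.013, 0, -1], [0.045, 0.005, 0.079, 0, -0.013, 0, -1], [0.045, 0.005, 0.079, 0, -0.013, 0, -1], [0.045, 0.005, 0.079, 0, -0.013, 0, -1]],
  ],
)

```text
time_s: 17.55
tool_pos: [0.526, -0.4202, 0.2912]
ee_rot: [[-0.405, 0.1, 0.909], [0.04, 0.995, -0.091], [-0.913, -0.0, -0.407]]
force: [0.3, 1.1, -2.0]
grip_width: 0.0414
```

```bash
python3 - <<'E'
from h import *
R=Rt(114,-5.7)
print(ctrl.sense()['torque'])
plan([(slot_grasp(3,.03),R),(slot_grasp(3,.018),R),(slot_grasp(3,.006),R)])
E
```

```text
[-0.08473429 -0.44695053 -0.01733122]
t 17.6 tcp [ 0.526  -0.4202  0.2912] F [ 0.3  1.1 -2. ] w 0.0414
[-0.002, -0.0, 0.0, -0.001, -0.001, 0.0] rows 1 -> grasp [ 0.463 -0.414  0.15 ]
[0.047, 0.0, 0.065, -0.0, -0.0, 0.0] rows 1 -> grasp [ 0.469 -0.415  0.139]
[0.047, 0.0, 0.065, 0.0, 0.0, 0.0] rows 1 -> grasp [ 0.475 -0.415  0.129]
```

>>> move_arm(
  motion=[
    [[0.024, 0, 0.032, 0, 0, 0, -1], [0.047, 0, 0.065, 0, 0, 0, -1], [0.07, 0, 0.097, 0, 0, 0, -1], [0.07, 0, 0.097, 0, 0, 0, -1], [0.07, 0, 0.097, 0, 0, 0, -1]],
  ],
)

```text
time_s: 18.05
tool_pos: [0.5349, -0.4212, 0.2757]
ee_rot: [[-0.405, 0.1, 0.909], [0.04, 0.995, -0.091], [-0.913, -0.0, -0.407]]
force: [1.1, -0.1, -1.9]
grip_width: 0.0419
```

>>> move_arm(
  motion=[
    [[0.012, 0, 0.016, 0, 0, 0, -1], [0.024, 0, 0.033, 0, 0, 0, -1], [0.024, 0, 0.033, 0, 0, 0, -1]],
  ],
)

```text
time_s: 18.35
tool_pos: [0.538, -0.4215, 0.2702]
ee_rot: [[-0.405, 0.1, 0.909], [0.04, 0.995, -0.092], [-0.913, -0.0, -0.407]]
force: [-0.5, -0.3, -0.4]
grip_width: 0.0415
```

>>> move_arm(
  motion=[
    [[0.008, 0, 0.011, 0, 0, 0, -1], [0.016, 0, 0.022, 0, 0, 0, -1], [0.016, 0, 0.022, 0, 0, 0, -1]],
  ],
)

```text
time_s: 18.65
tool_pos: [0.5394, -0.4217, 0.2682]
ee_rot: [[-0.406, 0.1, 0.909], [0.04, 0.995, -0.092], [-0.913, -0.001, -0.407]]
force: [-3.6, 2.0, 4.6]
grip_width: 0.0414
```

>>> move_arm(
  motion=[
    [[0, 0, 0, 0, 0, 0, 0.3], [0, 0, 0, 0, 0, 0, 0.3], [0, 0, 0, 0, 0, 0, 0.6], [0, 0, 0, 0, 0, 0, 0.6], [0, 0, 0, 0, 0, 0, 0.6], [0, 0, 0, 0, 0, 0, 0.6]],
  ],
)

```text
time_s: 19.25
tool_pos: [0.54, -0.4217, 0.2671]
ee_rot: [[-0.405, 0.1, 0.909], [0.04, 0.995, -0.092], [-0.914, -0.001, -0.407]]
force: [0.2, 0.0, 0.6]
grip_width: 0.068
```

```bash
python3 - <<'E'
from h import *
s=ctrl.sense(); R=s['ee_rot']; g=s['tool_pos']+.155*R[:,0]
print(s['grip_width'],s['force'])
d=np.array([.5*np.cos(np.radians(-5.5)),.5*np.sin(np.radians(-5.5)),-.866])
plan([(g-.06*d,R),((.50,-.40,.30),Rt(90,-5.5))])
E
```

```text
0.06802968695685122 [0.17833321 0.03586958 0.58018215]
t 19.2 tcp [ 0.54   -0.4217  0.2671] F [0.2 0.  0.6] w 0.068
[-0.235, -0.001, -0.324, 0.0, 0.0, 0.0] rows 2 -> grasp [ 0.447 -0.413  0.177]
[-0.795, 0.118, -0.441, -0.008, -0.8, -0.0] rows 3 -> grasp [ 0.5 -0.4  0.3]
```

>>> move_arm(
  motion=[
    [[-0.12, 0, -0.16, 0, 0, 0, 0.6], [-0.235, 0, -0.324, 0, 0, 0, 1], [-0.235, 0, -0.324, 0, 0, 0, 1]],
  ],
)

```text
time_s: 19.55
tool_pos: [0.5088, -0.4188, 0.3237]
ee_rot: [[-0.401, 0.101, 0.91], [0.037, 0.995, -0.094], [-0.915, -0.004, -0.403]]
force: [-0.2, 0.3, 0.1]
grip_width: 0.0849
```

>>> move_arm(
  motion=[
    [[-0.795, 0.118, -0.441, -0.008, -0.8, 0, 1], [-0.795, 0.118, -0.441, -0.008, -0.8, 0, 1], [-0.795, 0.118, -0.441, -0.008, -0.8, 0, 1], [-0.795, 0.118, -0.441, -0.008, -0.8, 0, 1], [-0.795, 0.118, -0.441, -0.008, -0.8, 0, 1]],
  ],
)

```text
time_s: 20.05
tool_pos: [0.4995, -0.3995, 0.4563]
ee_rot: [[0.002, 0.096, 0.995], [-0.002, 0.995, -0.096], [-1.0, -0.001, 0.002]]
force: [0.3, -0.3, 0.1]
grip_width: 0.0855
```

```bash
cat >> h.py <<'E'
def find(f,box,z=.008,amin=500):
    im,K,T=load(f); hsv=cv2.cvtColor(im,cv2.COLOR_BGR2HSV); m=((hsv[...,1]<60)&(hsv[...,2]>150)).astype(np.uint8)*255
    mm=np.zeros_like(m); x0,y0,x1,y1=box; mm[y0:y1,x0:x1]=m[y0:y1,x0:x1]
    for c in cv2.findContours(mm,0,1)[0]:
        if cv2.contourArea(c)<amin: continue
        p=np.array([ray(*q[0],z,K,T)[:2]*1000 for q in c],np.float32); r=cv2.minAreaRect(p); b=cv2.boxPoints(r); e=b[1]-b[0]; g=b[2]-b[1]; l=e if np.hypot(*e)>np.hypot(*g) else g
        a=np.degrees(np.arctan2(l[1],l[0])); a=(a+90)%180-90
        print('center',np.round(r[0],1),'size',np.round(r[1],1),'deg',round(a,2))
E
python3 - <<'E'
from h import *
snap('wrist','w8');snap('top','t8')
find('t8',(110,180,260,360))
t=cv2.imread('pics/t8.png')[210:355,470:560]; w=cv2.imread('pics/w8.png')
cv2.imwrite('pics/c8.png',np.hstack([cv2.resize(w,(480,360)),cv2.resize(t,(224,360))]))
a=np.array([.6002-.055,.1977])
plan([((.50,-.1,.36),Rt(90,0)),((a[0],a[1],.26),Rt(90,0)),((a[0],a[1],.10),Rt(90,0))])
E
```

```text
center [510.2 405.1] size [ 46.2 165.3] deg -7.96
center [601.3 198.1] size [147.6  45. ] deg 0.16
t 20.1 tcp [ 0.5002 -0.3999  0.4532] F [ 0.  -0.3 -1.1] w 0.0856
[-0.136, 0.664, -0.065, -0.061, -0.002, -0.001] rows 3 -> grasp [ 0.5   -0.3    0.319]
[-0.137, 0.665, -0.043, -0.061, -0.002, -0.001] rows 3 -> grasp [ 0.5   -0.2    0.339]
[-0.137, 0.666, -0.022, -0.061, -0.002, -0.001] rows 3 -> grasp [ 0.5  -0.1   0.36]
[0.222, 0.662, 0.1, -0.0, -0.0, -0.0] rows 3 -> grasp [ 0.515 -0.001  0.327]
[0.222, 0.662, 0.1, -0.0, -0.0, -0.0] rows 3 -> grasp [0.53  0.098 0.293]
[0.222, 0.662, 0.1, -0.0, -0.0, -0.0] rows 3 -> grasp [0.545 0.198 0.26 ]
[0.533, 0.0, -0.0, -0.0, -0.0, 0.0] rows 2 -> grasp [0.545 0.198 0.18 ]
[0.533, 0.0, -0.0, -0.0, -0.0, 0.0] rows 2 -> grasp [0.545 0.198 0.1  ]
```

View pics/c8.png

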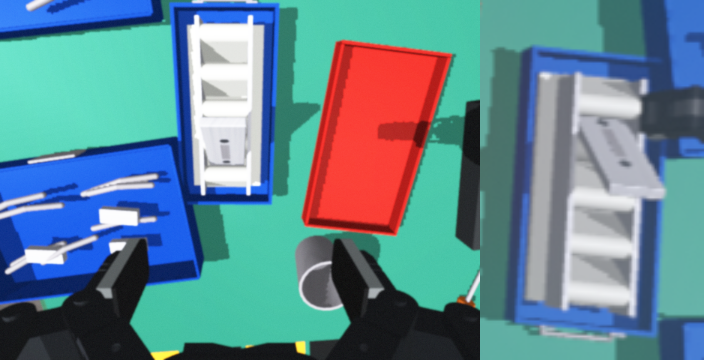

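Blank stands leaning in the farthest slot, between the plates in both views. On to blank_d (150 mm), unmoved.

>>> move_arm(
  motion=[
    [[-0.136, 0.664, -0.065, -0.061, 0, 0, 1], [-0.136, 0.664, -0.065, -0.061, 0, 0, 1], [-0.136, 0.664, -0.065, -0.061, 0, 0, 1]],
  ],
)

```text
time_s: 20.45
tool_pos: [0.5002, -0.296, 0.4755]
ee_rot: [[-0.001, 0.061, 0.998], [0.002, 0.998, -0.061], [-1.0, 0.002, -0.001]]
force: [0.1, 0.6, 1.0]
grip_width: 0.0856
```

>>> move_arm(
  motion=[
    [[-0.137, 0.665, -0.043, -0.061, 0, 0, 1], [-0.137, 0.665, -0.043, -0.061, 0, 0, 1], [-0.137, 0.665, -0.043, -0.061, 0, 0, 1]],
  ],
)

```text
time_s: 20.75
tool_pos: [0.5002, -0.1961, 0.4961]
ee_rot: [[-0.001, 0.028, 1.0], [0.001, 1.0, -0.028], [-1.0, 0.001, -0.001]]
force: [-0.4, 0.2, 0.4]
grip_width: 0.0854
```

>>> move_arm(
  motion=[
    [[-0.137, 0.666, -0.022, -0.061, 0, 0, 1], [-0.137, 0.666, -0.022, -0.061, 0, 0, 1], [-0.137, 0.666, -0.022, -0.061, 0, 0, 1]],
  ],
)

```text
time_s: 21.05
tool_pos: [0.5002, -0.0965, 0.5163]
ee_rot: [[-0.001, -0.004, 1.0], [0.001, 1.0, 0.004], [-1.0, 0.001, -0.001]]
force: [-0.6, -0.1, -1.0]
grip_width: 0.0853
```

>>> move_arm(
  motion=[
    [[0.222, 0.662, 0.1, 0, 0, 0, 1], [0.222, 0.662, 0.1, 0, 0, 0, 1], [0.222, 0.662, 0.1, 0, 0, 0, 1]],
  ],
)

```text
time_s: 21.35
tool_pos: [0.5161, 0.0023, 0.4792]
ee_rot: [[-0.006, -0.003, 1.0], [0.001, 1.0, 0.003], [-1.0, 0.001, -0.006]]
force: [0.2, -0.1, -0.2]
grip_width: 0.0855
```

>>> move_arm(
  motion=[
    [[0.222, 0.662, 0.1, 0, 0, 0, 1], [0.222, 0.662, 0.1, 0, 0, 0, 1], [0.222, 0.662, 0.1, 0, 0, 0, 1]],
  ],
)

```text
time_s: 21.65
tool_pos: [0.531, 0.1016, 0.4458]
ee_rot: [[-0.006, -0.003, 1.0], [-0.001, 1.0, 0.003], [-1.0, -0.001, -0.006]]
force: [-0.1, -0.8, -0.5]
grip_width: 0.0855
```

>>> move_arm(
  motion=[
    [[0.222, 0.662, 0.1, 0, 0, 0, 1], [0.222, 0.662, 0.1, 0, 0, 0, 1], [0.222, 0.662, 0.1, 0, 0, 0, 1], [0.222, 0.662, 0.1, 0, 0, 0, 1]],
  ],
)

```text
time_s: 22.05
tool_pos: [0.5456, 0.1983, 0.4146]
ee_rot: [[-0.003, -0.001, 1.0], [-0.002, 1.0, 0.001], [-1.0, -0.002, -0.003]]
force: [0.3, -1.1, 0.1]
grip_width: 0.0854
```

```bash
python3 - <<'E'
from h import *
plan([((.5455,.198,.08),Rt(90,0.2)),((.5455,.198,.0215),Rt(90,0.2))])
snap('wrist','w9'); find('w9',(200,0,440,400))
im,K,T=load('t8')
for up in(0,.02):
  for L,off in((.135,-.005),(.135,.005)):
    d=np.array([-.5,.866]);n=np.array([.866,.5]);p=np.array([.5782,.012])+(L+up)*d+off*n+.003*d
    print(up,off,[proj(rack(*p,lat=-.3677+q),K,T).round(1).tolist() for q in(-.022,.022)])
g=cv2.resize(im[230:300,490:545],None,fx=10,fy=8,interpolation=cv2.INTER_CUBIC); cv2.imwrite('pics/c9.png',g)
E
```

```text
t 22.1 tcp [0.5456 0.1983 0.4146] F [ 0.3 -1.1  0.1] w 0.0854
[0.599, 0.0, 0.002, -0.002, -0.003, 0.002] rows 2 -> grasp [0.545 0.198 0.17 ]
[0.599, -0.0, 0.001, -0.002, -0.003, 0.002] rows 2 -> grasp [0.546 0.198 0.08 ]
[0.39, 0.0, -0.0, -0.0, 0.0, -0.0] rows 2 -> grasp [0.546 0.198 0.022]
center [602.6 199.5] size [151.5  45.1] deg 0.02
0 -0.005 [[544.6, 285.4], [522.2, 283.2]]
0 0.005 [[545.9, 280.9], [523.5, 278.7]]
0.02 -0.005 [[548.3, 290.3], [525.5, 288.1]]
0.02 0.005 [[549.7, 285.8], [526.8, 283.5]]
```

View pics/c9.png

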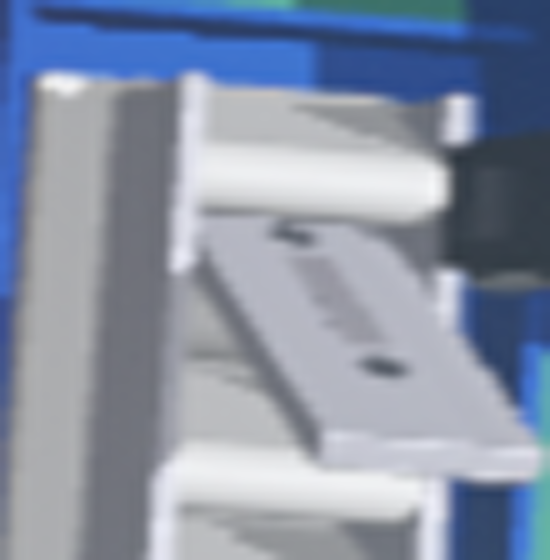

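Zoomed view: top-end corners at (522,288) and (544,290); columns match the fully-down prediction, the rows show it leaning slightly more within the slot play. Picking up blank_d.

>>> move_arm(
  motion=[
    [[0.3, 0.003, 0.008, 0, 0, 0, 1], [0.6, 0.003, 0.008, 0, 0, 0, 1], [0.9, 0.003, 0.008, 0, 0, 0, 1], [0.9, 0.003, 0.008, 0, 0, 0, 1]],
  ],
)

```text
time_s: 22.5
tool_pos: [0.5448, 0.1961, 0.2759]
ee_rot: [[-0.009, 0.002, 1.0], [-0.004, 1.0, -0.003], [-1.0, -0.004, -0.009]]
force: [0.2, -0.4, -0.3]
grip_width: 0.0856
```

>>> move_arm(
  motion=[
    [[0.3, 0, 0, 0, 0, 0, 1], [0.5, 0, 0, 0, 0, 0, 1], [0.68, 0, 0, 0, 0, 0, 1], [0.68, 0, 0, 0, 0, 0, 1], [0.68, 0, 0, 0, 0, 0, 1]],
  ],
)

```text
time_s: 23.0
tool_pos: [0.5471, 0.198, 0.1824]
ee_rot: [[0.002, 0.001, 1.0], [0.001, 1.0, -0.001], [-1.0, 0.001, 0.002]]
force: [-0.6, -0.5, 0.3]
grip_width: 0.0851
```

>>> move_arm(
  motion=[
    [[0, 0, 0, 0, 0, 0, -1], [0, 0, 0, 0, 0, 0, -1], [0, 0, 0, 0, 0, 0, -1], [0, 0, 0, 0, 0, 0, -1], [0, 0, 0, 0, 0, 0, -1], [0, 0, 0, 0, 0, 0, -1], [0, 0, 0, 0, 0, 0, -1]],
  ],
  grip_force=90,
)

```text
time_s: 23.7
tool_pos: [0.5474, 0.1989, 0.1835]
ee_rot: [[0.006, 0.0, 1.0], [0.002, 1.0, -0.0], [-1.0, 0.002, 0.006]]
force: [0.1, -2.6, 16.9]
grip_width: 0.0002
```

```bash
python3 - <<'E'
from h import *
y=2.5; x=np.array([np.cos(np.radians(y)),np.sin(np.radians(y)),0]); F=np.array([.556,-.0245,0]); g=F-.09*x
plan([((.5465,.1988,.14),Rt(90,.2)),((.36,.15,.13),Rt(90,y)),(g-.115*x+[0,0,.073],Rt(90,y)),(g+[0,0,.073],Rt(90,y))])
E
```

```text
t 23.7 tcp [0.5474 0.1989 0.1835] F [ 0.1 -2.6 16.9] w 0.0002
[-0.744, 0.0, -0.001, -0.008, 0.012, -0.004] rows 3 -> grasp [0.546 0.199 0.14 ]
[0.033, -0.16, -0.622, -0.038, -0.0, 0.0] rows 2 -> grasp [0.453 0.174 0.135]
[0.033, -0.148, -0.625, -0.038, -0.0, 0.0] rows 2 -> grasp [0.36 0.15 0.13]
[0.19, -0.61, -0.056, -0.0, -0.0, -0.0] rows 2 -> grasp [0.356 0.058 0.102]
[0.19, -0.61, -0.056, -0.0, -0.0, -0.0] rows 2 -> grasp [ 0.351 -0.033  0.073]
[0.0, -0.0, 0.767, -0.0, -0.0, 0.0] rows 3 -> grasp [ 0.466 -0.028  0.073]
```

The fingers closed above the blank (I stopped 6 mm too high). Reopening and going lower.

>>> move_arm(
  motion=[
    [[-0.05, 0, 0, 0, 0, 0, 1], [-0.05, 0, 0, 0, 0, 0, 1], [-0.05, 0, 0, 0, 0, 0, 1], [-0.05, 0, 0, 0, 0, 0, 1], [-0.05, 0, 0, 0, 0, 0, 1], [-0.05, 0, 0, 0, 0, 0, 1]],
  ],
)

```text
time_s: 24.3
tool_pos: [0.546, 0.1986, 0.1868]
ee_rot: [[-0.0, 0.0, 1.0], [-0.0, 1.0, -0.0], [-1.0, -0.0, -0.0]]
force: [-0.2, -0.5, -0.4]
grip_width: 0.0847
```

```bash
python3 - <<'E'
from h import *
plan([((.547,.199,.021),Rt(90,.2))]); snap('wrist','w10'); find('w10',(200,0,440,470))
E
```

```text
t 24.3 tcp [0.546  0.1986 0.1868] F [-0.2 -0.5 -0.4] w 0.0847
[0.072, 0.003, 0.007, -0.007, -0.001, 0.0] rows 1 -> grasp [0.547 0.199 0.021]
center [574.5 204.3] size [44.5 93.7] deg -1.6
```

>>> move_arm(
  motion=[
    [[0.07, 0.003, 0.007, 0, 0, 0, 1], [0.07, 0.003, 0.007, 0, 0, 0, 1], [0.07, 0.003, 0.007, 0, 0, 0, 1]],
  ],
)

```text
time_s: 24.65
tool_pos: [0.5469, 0.199, 0.176]
ee_rot: [[-0.001, 0.0, 1.0], [-0.0, 1.0, -0.0], [-1.0, -0.0, -0.001]]
force: [0.0, -0.8, -0.0]
grip_width: 0.0854
```

>>> move_arm(
  motion=[
    [[0, 0, 0, 0, 0, 0, -1], [0, 0, 0, 0, 0, 0, -1], [0, 0, 0, 0, 0, 0, -1], [0, 0, 0, 0, 0, 0, -1], [0, 0, 0, 0, 0, 0, -1], [0, 0, 0, 0, 0, 0, -1], [0, 0, 0, 0, 0, 0, -1]],
  ],
  grip_force=90,
)

```text
time_s: 25.35
tool_pos: [0.5473, 0.1992, 0.1778]
ee_rot: [[0.002, 0.0, 1.0], [0.001, 1.0, -0.0], [-1.0, 0.001, 0.002]]
force: [-1.6, 0.3, 6.5]
grip_width: 0.0406
```

```bash
python3 - <<'E'
from h import *
y=2.5; x=np.array([np.cos(np.radians(y)),np.sin(np.radians(y)),0]); F=np.array([.556,-.0245,0]); g=F-.09*x
plan([((.5465,.1988,.13),Rt(90,.2)),((.36,.15,.13),Rt(90,y)),(g-.115*x+[0,0,.073],Rt(90,y)),(g+[0,0,.073],Rt(90,y))])
E
```

```text
t 25.4 tcp [0.5473 0.1992 0.1778] F [-1.6  0.3  6.5] w 0.0406
[-0.715, -0.002, -0.004, -0.007, 0.003, -0.002] rows 3 -> grasp [0.546 0.199 0.13 ]
[-0.0, -0.16, -0.622, -0.038, -0.0, 0.0] rows 2 -> grasp [0.453 0.174 0.13 ]
[-0.0, -0.148, -0.625, -0.038, -0.0, 0.0] rows 2 -> grasp [0.36 0.15 0.13]
[0.19, -0.61, -0.056, -0.0, 0.0, 0.0] rows 2 -> grasp [0.356 0.058 0.102]
[0.19, -0.61, -0.056, -0.0, 0.0, 0.0] rows 2 -> grasp [ 0.351 -0.033  0.073]
[0.0, -0.0, 0.767, -0.0, 0.0, 0.0] rows 3 -> grasp [ 0.466 -0.028  0.073]
```

>>> move_arm(
  motion=[
    [[-0.1, 0, 0, 0, 0, 0, -1], [-0.4, 0, 0, 0, 0, 0, -1], [-0.715, 0, 0, 0, 0, 0, -1], [-0.715, 0, 0, 0, 0, 0, -1]],
  ],
)

```text
time_s: 25.75
tool_pos: [0.5481, 0.1993, 0.2919]
ee_rot: [[0.01, 0.0, 1.0], [0.004, 1.0, -0.001], [-1.0, 0.004, 0.01]]
force: [0.8, 0.2, -1.4]
grip_width: 0.0396
```

>>> move_arm(
  motion=[
    [[0, -0.16, -0.622, -0.038, 0, 0, -1], [0, -0.16, -0.622, -0.038, 0, 0, -1], [0, -0.16, -0.622, -0.038, 0, 0, -1]],
  ],
)

```text
time_s: 26.05
tool_pos: [0.4494, 0.1737, 0.2834]
ee_rot: [[-0.004, -0.02, 1.0], [-0.001, 1.0, 0.02], [-1.0, -0.001, -0.004]]
force: [0.9, -0.9, -1.5]
grip_width: 0.0399
```

>>> move_arm(
  motion=[
    [[0, -0.148, -0.625, -0.038, 0, 0, -1], [0, -0.148, -0.625, -0.038, 0, 0, -1], [0, -0.148, -0.625, -0.038, 0, 0, -1]],
  ],
)

```text
time_s: 26.35
tool_pos: [0.3566, 0.1498, 0.2843]
ee_rot: [[-0.001, -0.04, 0.999], [-0.0, 0.999, 0.04], [-1.0, -0.0, -0.001]]
force: [0.9, 0.1, -2.5]
grip_width: 0.0405
```

>>> move_arm(
  motion=[
    [[0.19, -0.61, -0.056, 0, 0, 0, -1], [0.19, -0.61, -0.056, 0, 0, 0, -1], [0.19, -0.61, -0.056, 0, 0, 0, -1]],
  ],
)

```text
time_s: 26.65
tool_pos: [0.3551, 0.0558, 0.2544]
ee_rot: [[-0.001, -0.034, 0.999], [-0.001, 0.999, 0.034], [-1.0, -0.001, -0.001]]
force: [-0.8, 1.0, -2.4]
grip_width: 0.04
```

>>> move_arm(
  motion=[
    [[0.19, -0.61, -0.056, 0, 0, 0, -1], [0.19, -0.61, -0.056, 0, 0, 0, -1], [0.19, -0.61, -0.056, 0, 0, 0, -1], [0.19, -0.61, -0.056, 0, 0, 0, -1], [0.19, -0.61, -0.056, 0, 0, 0, -1]],
  ],
)

```text
time_s: 27.15
tool_pos: [0.3513, -0.032, 0.2275]
ee_rot: [[0.001, -0.04, 0.999], [0.0, 0.999, 0.04], [-1.0, 0.0, 0.001]]
force: [-0.1, 0.3, -1.8]
grip_width: 0.0399
```

```bash
python3 - <<'E'
from h import *
y=2.5; x=np.array([np.cos(np.radians(y)),np.sin(np.radians(y)),0]); F=np.array([.556,-.0245,0]); g=F-.09*x
plan([(g+[0,0,.073],Rt(90,y)),(g+[0,0,.062],Rt(90,y))])
E
```

```text
t 27.1 tcp [ 0.3513 -0.032   0.2275] F [-0.1  0.3 -1.8] w 0.0399
[-0.003, -0.007, 0.765, -0.007, 0.002, -0.001] rows 3 -> grasp [ 0.466 -0.028  0.073]
[0.073, 0.0, -0.0, -0.0, 0.0, -0.0] rows 1 -> grasp [ 0.466 -0.028  0.062]
```

>>> move_arm(
  motion=[
    [[0, -0.007, 0.25, -0.007, 0, 0, -1], [0, -0.007, 0.5, -0.007, 0, 0, -1], [0, -0.007, 0.765, -0.007, 0, 0, -1], [0, -0.007, 0.765, -0.007, 0, 0, -1], [0, -0.007, 0.765, -0.007, 0, 0, -1], [0.04, -0.007, 0.765, -0.007, 0, 0, -1], [0.055, -0.007, 0.765, -0.007, 0, 0, -1], [0.055, -0.007, 0.765, -0.007, 0, 0, -1]],
  ],
)

```text
time_s: 27.95
tool_pos: [0.465, -0.0288, 0.2186]
ee_rot: [[0.0, -0.043, 0.999], [0.0, 0.999, 0.043], [-1.0, 0.0, 0.0]]
force: [0.9, 0.9, -0.4]
grip_width: 0.0406
```

>>> move_arm(
  motion=[
    [[0.007, 0, 0, 0, 0, 0, -1], [0.014, 0, 0, 0, 0, 0, -1], [0.014, 0, 0, 0, 0, 0, -1]],
  ],
)

```text
time_s: 28.25
tool_pos: [0.4653, -0.029, 0.2176]
ee_rot: [[0.001, -0.043, 0.999], [0.0, 0.999, 0.043], [-1.0, 0.0, 0.001]]
force: [-5.4, 1.1, 8.1]
grip_width: 0.0404
```

Contact on the granite. Releasing, then up and press as before.

>>> move_arm(
  motion=[
    [[0, 0, 0, 0, 0, 0, 1], [0, 0, 0, 0, 0, 0, 1], [0, 0, 0, 0, 0, 0, 1], [0, 0, 0, 0, 0, 0, 1], [0, 0, 0, 0, 0, 0, 1], [0, 0, 0, 0, 0, 0, 1]],
  ],
)

```text
time_s: 28.85
tool_pos: [0.4656, -0.029, 0.2165]
ee_rot: [[0.0, -0.043, 0.999], [0.0, 0.999, 0.043], [-1.0, 0.0, 0.0]]
force: [-0.5, -0.4, -0.5]
grip_width: 0.0854
```

>>> move_arm(
  motion=[
    [[-0.33, 0, 0, 0, 0, 0, 1], [-0.66, 0, 0, 0, 0, 0, 1], [-0.95, 0, 0, 0, 0, 0, 1], [-0.95, 0, 0, 0, 0, 0, -1], [-0.95, 0, 0, 0, 0, 0, -1]],
  ],
)

```text
time_s: 29.35
tool_pos: [0.4658, -0.029, 0.3598]
ee_rot: [[0.002, -0.043, 0.999], [0.0, 0.999, 0.043], [-1.0, -0.0, 0.002]]
force: [0.6, -0.2, -1.0]
grip_width: 0.0593
```

>>> move_arm(
  motion=[
    [[-0.33, 0, 0, 0, 0, 0, -1], [-0.5, 0, 0, 0, 0, 0, -1], [-0.5, 0, 0, 0, 0, 0, -1], [-0.5, 0, 0, 0, 0, 0, -1]],
  ],
)

```text
time_s: 29.75
tool_pos: [0.4658, -0.0291, 0.4327]
ee_rot: [[-0.001, -0.043, 0.999], [0.0, 0.999, 0.043], [-1.0, 0.0, -0.001]]
force: [0.7, -0.3, -0.7]
grip_width: -0.0
```

```bash
python3 - <<'E'
from h import *
plan([((.556,-.0235,.275),Rt(90,2.5))]); snap('wrist','w11')
im,K,T=load('w11'); hsv=cv2.cvtColor(im,cv2.COLOR_BGR2HSV); m=((hsv[...,1]<40)&(hsv[...,2]>200)).astype(np.uint8)
for c in cv2.findContours(m,0,1)[0]:
    if cv2.contourArea(c)>800:
        x,y,w,h=cv2.boundingRect(c)
        if 250<x+w/2<400: print(x,y,w,h,[ray(u,y,.048,K,T).round(4) for u in(x,x+w)])
E
```

```text
t 29.8 tcp [ 0.4658 -0.0291  0.4327] F [ 0.7 -0.3 -0.7] w -0.0
[0.017, 0.011, 0.603, -0.001, -0.003, -0.001] rows 2 -> grasp [ 0.556 -0.024  0.275]
293 171 54 143 [array([ 0.4466, -0.052 ,  0.048 ]), array([ 0.4448, -0.007 ,  0.048 ])]
```

>>> move_arm(
  motion=[
    [[0, 0.01, 0.3, 0, 0, 0, -1], [0, 0.01, 0.6, 0, 0, 0, -1], [0, 0.01, 0.6, 0, 0, 0, -1], [0, 0.01, 0.6, 0, 0, 0, -1]],
  ],
)

```text
time_s: 30.2
tool_pos: [0.5563, -0.0236, 0.4308]
ee_rot: [[-0.005, -0.043, 0.999], [0.0, 0.999, 0.043], [-1.0, 0.001, -0.005]]
force: [-0.6, 0.3, 0.2]
grip_width: 0.0001
```

>>> move_arm(
  motion=[
    [[0.2, 0, 0, 0, 0, 0, -1], [0.36, 0, 0, 0, 0, 0, -1], [0.42, 0, 0, 0, 0, 0, -1], [0.48, 0, 0, 0, 0, 0, -1], [0.48, 0, 0, 0, 0, 0, -1], [0.48, 0, 0, 0, 0, 0, -1]],
  ],
)

```text
time_s: 30.8
tool_pos: [0.555, -0.0237, 0.3632]
ee_rot: [[0.001, -0.043, 0.999], [0.0, 0.999, 0.043], [-1.0, 0.0, 0.001]]
force: [-3.6, -0.4, 4.2]
grip_width: -0.0001
```

>>> move_arm(
  motion=[
    [[0.01, 0, 0, 0, 0, 0, -1], [0.02, 0, 0, 0, 0, 0, -1], [0.03, 0, 0, 0, 0, 0, -1], [0.03, 0, 0, 0, 0, 0, -1]],
  ],
)

```text
time_s: 31.2
tool_pos: [0.5556, -0.0237, 0.3575]
ee_rot: [[0.0, -0.043, 0.999], [0.0, 0.999, 0.043], [-1.0, 0.0, 0.0]]
force: [-2.4, -0.5, 4.2]
grip_width: -0.0
```

>>> move_arm(
  motion=[
    [[0.013, 0, 0, 0, 0, 0, -1], [0.026, 0, 0, 0, 0, 0, -1], [0.026, 0, 0, 0, 0, 0, -1], [0.026, 0, 0, 0, 0, 0, -1]],
  ],
)

```text
time_s: 31.6
tool_pos: [0.5555, -0.0237, 0.3537]
ee_rot: [[0.001, -0.043, 0.999], [0.0, 0.999, 0.043], [-1.0, 0.0, 0.001]]
force: [-1.6, -0.3, 5.1]
grip_width: -0.0001
```

>>> move_arm(
  motion=[
    [[0.01, 0, 0, 0, 0, 0, -1], [0.02, 0, 0, 0, 0, 0, -1], [0.02, 0, 0, 0, 0, 0, -1], [0.02, 0, 0, 0, 0, 0, -1]],
  ],
)

```text
time_s: 32.0
tool_pos: [0.5551, -0.0237, 0.3533]
ee_rot: [[0.003, -0.043, 0.999], [-0.0, 0.999, 0.043], [-1.0, -0.0, 0.003]]
force: [-7.4, -0.8, 21.1]
grip_width: 0.0001
```

Again a hard stop at 0.3533 (21 N): blank_d is 10 mm. Retracting and regrasping tilted.

>>> move_arm(
  motion=[
    [[-0.3, 0, 0, 0, 0, 0, -1], [-0.5, 0, 0, 0, 0, 0, -1], [-0.5, 0, 0, 0, 0, 0, -1]],
  ],
)

```text
time_s: 32.3
tool_pos: [0.5557, -0.0237, 0.4296]
ee_rot: [[0.006, -0.043, 0.999], [0.0, 0.999, 0.043], [-1.0, -0.0, 0.006]]
force: [0.0, -0.2, -0.4]
grip_width: 0.0001
```

```bash
python3 - <<'E'
from h import *
plan([((.42,-.031,.265),Rt(90,2.5)),((.454,-.0292,.125),Rt(55,2.5)),((.454,-.0292,.045),Rt(55,2.5))])
E
```

```text
t 32.3 tcp [ 0.5557 -0.0237  0.4296] F [ 0.  -0.2 -0.4] w 0.0001
[0.029, -0.005, -0.453, -0.001, 0.006, 0.0] rows 2 -> grasp [ 0.488 -0.027  0.27 ]
[0.031, -0.005, -0.453, -0.001, 0.006, 0.0] rows 2 -> grasp [ 0.42  -0.031  0.265]
[0.56, 0.001, -0.183, -0.0, -0.583, 0.0] rows 3 -> grasp [ 0.439 -0.03   0.188]
[0.479, 0.001, -0.343, -0.0, -0.583, 0.0] rows 3 -> grasp [ 0.454 -0.029  0.125]
[0.437, -0.0, -0.306, -0.0, -0.0, -0.0] rows 2 -> grasp [ 0.454 -0.029  0.045]
```

>>> move_arm(
  motion=[
    [[0.03, -0.005, -0.453, 0, 0, 0, -1], [0.05, -0.01, -0.9, 0, 0, 0, -1], [0.05, -0.01, -0.9, 0, 0, 0, 1], [0.05, -0.01, -0.9, 0, 0, 0, 1], [0.05, -0.01, -0.9, 0, 0, 0, 1]],
  ],
)

```text
time_s: 32.8
tool_pos: [0.4204, -0.031, 0.4178]
ee_rot: [[0.001, -0.043, 0.999], [0.0, 0.999, 0.043], [-1.0, 0.0, 0.001]]
force: [-0.2, 0.5, -0.5]
grip_width: 0.0433
```

>>> move_arm(
  motion=[
    [[0.56, 0, -0.183, 0, -0.583, 0, 1], [0.56, 0, -0.183, 0, -0.583, 0, 1], [0.56, 0, -0.183, 0, -0.583, 0, 1], [0.56, 0, -0.183, 0, -0.583, 0, 1]],
  ],
)

```text
time_s: 33.2
tool_pos: [0.3927, -0.0321, 0.3317]
ee_rot: [[0.298, -0.043, 0.953], [0.013, 0.999, 0.041], [-0.954, 0.001, 0.299]]
force: [0.3, -0.4, 0.5]
grip_width: 0.0853
```

>>> move_arm(
  motion=[
    [[0.479, 0, -0.343, 0, -0.583, 0, 1], [0.479, 0, -0.343, 0, -0.583, 0, 1], [0.479, 0, -0.343, 0, -0.583, 0, 1], [0.479, 0, -0.343, 0, -0.583, 0, 1]],
  ],
)

```text
time_s: 33.6
tool_pos: [0.3663, -0.0334, 0.2526]
ee_rot: [[0.573, -0.043, 0.818], [0.024, 0.999, 0.035], [-0.819, -0.0, 0.574]]
force: [0.8, -0.3, 2.0]
grip_width: 0.0853
```

```bash
python3 - <<'E'
from h import *
plan([((.454,-.0292,.045),Rt(55,2.5))]);print(ctrl.sense()['joints'].round(2))
E
```

```text
t 33.6 tcp [ 0.3663 -0.0334  0.2526] F [ 0.8 -0.3  2. ] w 0.0853
[0.436, 0.002, -0.315, -0.001, 0.001, 0.001] rows 2 -> grasp [ 0.454 -0.029  0.045]
[-0.12 -0.79 -0.84  0.91  0.09 -0.13]
```

>>> move_arm(
  motion=[
    [[0.22, 0.002, -0.15, 0, 0, 0, 1], [0.436, 0.002, -0.315, 0, 0, 0, 1], [0.436, 0.002, -0.315, 0, 0, 0, 1], [0.436, 0.002, -0.315, 0, 0, 0, 1]],
  ],
)

```text
time_s: 34.0
tool_pos: [0.3672, -0.0333, 0.1751]
ee_rot: [[0.576, -0.043, 0.816], [0.024, 0.999, 0.036], [-0.817, -0.001, 0.576]]
force: [0.6, -0.6, 1.3]
grip_width: 0.0852
```

>>> move_arm(
  motion=[
    [[0, 0, 0, 0, 0, 0, -1], [0, 0, 0, 0, 0, 0, -1], [0, 0, 0, 0, 0, 0, -1], [0, 0, 0, 0, 0, 0, -1], [0, 0, 0, 0, 0, 0, -1], [0, 0, 0, 0, 0, 0, -1], [0, 0, 0, 0, 0, 0, -1]],
  ],
  grip_force=115,
)

```text
time_s: 34.7
tool_pos: [0.3652, -0.0331, 0.1716]
ee_rot: [[0.576, -0.043, 0.816], [0.025, 0.999, 0.035], [-0.817, -0.0, 0.576]]
force: [-5.8, -1.5, 8.4]
grip_width: 0.0418
```

```bash
python3 - <<'E'
from h import *
snap('wrist','w12'); blank_angle('w12')
s=ctrl.sense();R=s['ee_rot'];g=s['tool_pos']+.155*R[:,0];print('g',g)
plan([(g+[0,0,.016],R),(g+[0,-.14,.025],R),((.456,-.2,.26),Rt(90,-1)),((.48,-.412,.30),Rt(90,-5.7))])
E
```

```text
w12 22 22 blank dir [0.998 0.042 0.042] pitch down deg -2.4 pts [ 0.4519 -0.0293  0.0468] [ 0.5606 -0.0248  0.0513]
g [ 0.45449071 -0.02932744  0.04500039]
t 34.8 tcp [ 0.3652 -0.0331  0.1717] F [-4.8 -0.5  8.1] w 0.0415
[-0.087, -0.0, 0.061, 0.0, 0.0, 0.0] rows 1 -> grasp [ 0.454 -0.029  0.061]
[-0.036, -0.466, 0.001, 0.0, 0.0, 0.0] rows 2 -> grasp [ 0.454 -0.099  0.066]
[-0.036, -0.466, 0.001, 0.0, 0.0, 0.0] rows 2 -> grasp [ 0.454 -0.169  0.07 ]
[-0.423, -0.103, 0.663, 0.056, 0.587, -0.017] rows 3 -> grasp [ 0.457 -0.185  0.158]
[-0.603, -0.09, 0.508, 0.056, 0.587, -0.017] rows 3 -> grasp [ 0.456 -0.2    0.26 ]
[-0.133, -0.705, 0.092, 0.078, -0.0, 0.0] rows 3 -> grasp [ 0.468 -0.306  0.28 ]
[-0.133, -0.701, 0.121, 0.078, -0.0, 0.0] rows 3 -> grasp [ 0.48  -0.412  0.3  ]
```

>>> move_arm(
  motion=[
    [[-0.04, 0, 0.03, 0, 0, 0, -1], [-0.087, 0, 0.062, 0, 0, 0, -1], [-0.087, 0, 0.062, 0, 0, 0, -1], [-0.12, -0.23, 0.062, 0, 0, 0, -1], [-0.12, -0.466, 0.062, 0, 0, 0, -1], [-0.14, -0.7, 0.062, 0, 0, 0, -1], [-0.16, -0.932, 0.062, 0, 0, 0, -1], [-0.16, -0.932, 0.062, 0, 0, 0, -1], [-0.16, -0.932, 0.062, 0, 0, 0, -1]],
  ],
)

```text
time_s: 35.65
tool_pos: [0.3641, -0.1736, 0.1939]
ee_rot: [[0.572, -0.041, 0.819], [0.024, 0.999, 0.033], [-0.82, 0.001, 0.572]]
force: [0.8, -0.4, -2.0]
grip_width: 0.0412
```

>>> move_arm(
  motion=[
    [[-0.423, -0.103, 0.663, 0.056, 0.587, -0.017, -1], [-0.423, -0.103, 0.663, 0.056, 0.587, -0.017, -1], [-0.423, -0.103, 0.663, 0.056, 0.587, -0.017, -1], [-0.423, -0.103, 0.663, 0.056, 0.587, -0.017, -1]],
  ],
)

```text
time_s: 36.05
tool_pos: [0.4124, -0.1858, 0.3069]
ee_rot: [[0.302, -0.016, 0.953], [0.007, 1.0, 0.014], [-0.953, 0.003, 0.302]]
force: [0.1, 0.0, -1.6]
grip_width: 0.0415
```

>>> move_arm(
  motion=[
    [[-0.603, -0.09, 0.508, 0.056, 0.587, -0.017, -1], [-0.603, -0.09, 0.508, 0.056, 0.587, -0.017, -1], [-0.603, -0.09, 0.508, 0.056, 0.587, -0.017, -1], [-0.603, -0.09, 0.508, 0.056, 0.587, -0.017, -1]],
  ],
)

```text
time_s: 36.45
tool_pos: [0.4578, -0.1993, 0.4146]
ee_rot: [[-0.002, 0.015, 1.0], [-0.001, 1.0, -0.015], [-1.0, -0.001, -0.002]]
force: [-0.4, 0.9, -2.5]
grip_width: 0.0413
```

>>> move_arm(
  motion=[
    [[-0.133, -0.705, 0.092, 0.078, 0, 0, -1], [-0.133, -0.705, 0.092, 0.078, 0, 0, -1], [-0.133, -0.705, 0.092, 0.078, 0, 0, -1], [-0.133, -0.705, 0.092, 0.078, 0, 0, -1]],
  ],
)

```text
time_s: 36.85
tool_pos: [0.4678, -0.3063, 0.4307]
ee_rot: [[-0.005, 0.059, 0.998], [0.002, 0.998, -0.059], [-1.0, 0.002, -0.005]]
force: [-0.1, 1.5, -2.5]
grip_width: 0.0417
```

>>> move_arm(
  motion=[
    [[-0.133, -0.701, 0.121, 0.078, 0, 0, -1], [-0.133, -0.701, 0.121, 0.078, 0, 0, -1], [-0.133, -0.701, 0.121, 0.078, 0, 0, -1], [-0.133, -0.701, 0.121, 0.078, 0, 0, -1], [-0.133, -0.701, 0.121, 0.078, 0, 0, -1]],
  ],
)

```text
time_s: 37.35
tool_pos: [0.4803, -0.4103, 0.4519]
ee_rot: [[-0.004, 0.098, 0.995], [0.002, 0.995, -0.098], [-1.0, 0.001, -0.005]]
force: [-0.1, 0.7, -0.8]
grip_width: 0.0415
```

```bash
python3 - <<'E'
from h import *
snap('wrist','w13'); print(blank_angle('w13')[::3].tolist())
R=Rt(114,-5.7); k=dict(reach=.141,off=0.)
plan([(slot_grasp(1,.10,**k),R),(slot_grasp(1,.046,**k),R),(slot_grasp(1,.03,**k),R),(slot_grasp(1,.006,**k),R)])
E
```

```text
w13 6 18 blank dir [ 0.806 -0.08  -0.587] pitch down deg 35.93 pts [ 0.4754 -0.4095  0.3038] [ 0.5825 -0.4201  0.2258]
[[401.0, 271.0, 372.0], [410.0, 275.0, 370.0]]
t 37.4 tcp [ 0.4803 -0.4101  0.4523] F [-0.4  0.6 -1.7] w 0.0415
[0.602, -0.04, -0.505, 0.004, 0.792, -0.001] rows 3 -> grasp [ 0.341 -0.402  0.221]
[0.212, 0.001, 0.291, -0.0, -0.0, 0.0] rows 2 -> grasp [ 0.368 -0.405  0.174]
[0.063, 0.0, 0.086, -0.0, -0.0, -0.0] rows 1 -> grasp [ 0.376 -0.406  0.16 ]
[0.094, 0.0, 0.129, -0.0, -0.0, -0.0] rows 1 -> grasp [ 0.388 -0.407  0.139]
```

>>> move_arm(
  motion=[
    [[0, -0.02, -0.25, 0, 0.265, 0, -1], [0.1, -0.04, -0.505, 0, 0.53, 0, -1], [0.2, -0.04, -0.505, 0.004, 0.792, 0, -1], [0.4, -0.04, -0.505, 0.004, 0.792, 0, -1], [0.602, -0.04, -0.505, 0.004, 0.792, 0, -1], [0.602, -0.04, -0.505, 0.004, 0.792, 0, -1], [0.602, -0.04, -0.505, 0.004, 0.792, 0, -1]],
  ],
)

```text
time_s: 38.1
tool_pos: [0.4038, -0.4091, 0.3634]
ee_rot: [[-0.405, 0.1, 0.909], [0.04, 0.995, -0.091], [-0.914, -0.0, -0.407]]
force: [-0.5, -0.1, -0.8]
grip_width: 0.0415
```

```bash
python3 - <<'E'
from h import *
R=Rt(114,-5.7); k=dict(reach=.141,off=0.)
print(ctrl.sense()['joints'].round(2))
plan([(slot_grasp(1,.062,**k),R),(slot_grasp(1,.046,**k),R),(slot_grasp(1,.03,**k),R),(slot_grasp(1,.006,**k),R)])
snap('top','t14'); snap('wrist','w14'); t=cv2.imread('pics/t14.png')[210:355,470:560]; w=cv2.imread('pics/w14.png')
cv2.imwrite('pics/c14.png',np.hstack([cv2.resize(w,(480,360)),cv2.resize(t,(224,360))]))
E
```

```text
[-0.74  0.34  0.36  1.93 -0.25 -0.6 ]
t 38.1 tcp [ 0.4038 -0.4091  0.3634] F [-0.5 -0.1 -0.8] w 0.0415
[0.156, 0.005, 0.208, -0.001, 0.0, 0.0] rows 1 -> grasp [ 0.36  -0.404  0.188]
[0.063, 0.0, 0.086, 0.0, 0.0, 0.0] rows 1 -> grasp [ 0.368 -0.405  0.174]
[0.063, 0.0, 0.086, 0.0, 0.0, 0.0] rows 1 -> grasp [ 0.376 -0.406  0.16 ]
[0.094, 0.0, 0.129, 0.0, 0.0, 0.0] rows 1 -> grasp [ 0.388 -0.407  0.139]
```

View pics/c14.png

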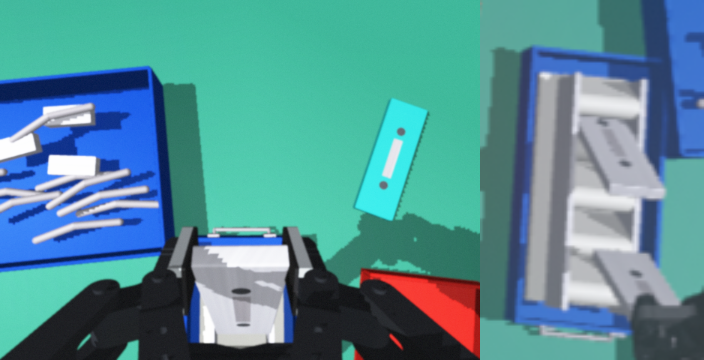

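Blank_d hangs over the third slot from the far side (top view, right of the picture at (600,255)), centred between the plates; blank_c stays in slot 3. Inserting.

>>> move_arm(
  motion=[
    [[0.08, 0.003, 0.1, 0, 0, 0, -1], [0.156, 0.005, 0.208, 0, 0, 0, -1], [0.219, 0.005, 0.294, 0, 0, 0, -1], [0.219, 0.005, 0.294, 0, 0, 0, -1], [0.219, 0.005, 0.294, 0, 0, 0, -1]],
  ],
)

```text
time_s: 38.7
tool_pos: [0.431, -0.4123, 0.3133]
ee_rot: [[-0.406, 0.1, 0.908], [0.042, 0.995, -0.091], [-0.913, 0.001, -0.408]]
force: [-0.2, 0.0, -1.3]
grip_width: 0.0413
```

>>> move_arm(
  motion=[
    [[0.03, 0, 0.043, 0, 0, 0, -1], [0.063, 0, 0.086, 0, 0, 0, -1], [0.063, 0, 0.086, 0, 0, 0, -1], [0.063, 0, 0.086, 0, 0, 0, -1]],
  ],
)

```text
time_s: 39.1
tool_pos: [0.4386, -0.4132, 0.3001]
ee_rot: [[-0.405, 0.101, 0.909], [0.041, 0.995, -0.092], [-0.913, 0.0, -0.407]]
force: [0.9, 0.1, -0.9]
grip_width: 0.0416
```

```bash
python3 - <<'E'
from h import *
R=Rt(114,-5.7); k=dict(reach=.141,off=0.)
plan([(slot_grasp(1,.03,**k),R),(slot_grasp(1,.003,**k),R)])
E
```

```text
t 39.1 tcp [ 0.4386 -0.4132  0.3001] F [ 0.9  0.1 -0.9] w 0.0416
[-0.009, 0.009, -0.004, -0.002, -0.001, -0.001] rows 1 -> grasp [ 0.376 -0.406  0.16 ]
[0.106, 0.0, 0.146, -0.0, -0.0, -0.0] rows 1 -> grasp [ 0.389 -0.407  0.137]
```

>>> move_arm(
  motion=[
    [[0.03, 0.006, 0.05, 0, 0, 0, -1], [0.065, 0.009, 0.098, 0, 0, 0, -1], [0.085, 0.009, 0.122, 0, 0, 0, -1], [0.085, 0.009, 0.122, 0, 0, 0, -1], [0.085, 0.009, 0.122, 0, 0, 0, -1]],
  ],
)

```text
time_s: 39.6
tool_pos: [0.4503, -0.413, 0.281]
ee_rot: [[-0.405, 0.101, 0.909], [0.041, 0.995, -0.092], [-0.913, 0.0, -0.407]]
force: [-0.2, -0.1, -1.6]
grip_width: 0.0413
```

>>> move_arm(
  motion=[
    [[0.008, 0, 0.011, 0, 0, 0, -1], [0.016, 0, 0.022, 0, 0, 0, -1], [0.016, 0, 0.022, 0, 0, 0, -1]],
  ],
)

```text
time_s: 39.9
tool_pos: [0.4517, -0.4132, 0.2788]
ee_rot: [[-0.406, 0.101, 0.908], [0.04, 0.995, -0.092], [-0.913, -0.001, -0.408]]
force: [-4.1, 1.2, 7.7]
grip_width: 0.0415
```

>>> move_arm(
  motion=[
    [[0, 0, 0, 0, 0, 0, 0.3], [0, 0, 0, 0, 0, 0, 0.3], [0, 0, 0, 0, 0, 0, 0.6], [0, 0, 0, 0, 0, 0, 0.6], [0, 0, 0, 0, 0, 0, 0.6], [0, 0, 0, 0, 0, 0, 0.6]],
  ],
)

```text
time_s: 40.5
tool_pos: [0.4523, -0.4132, 0.2776]
ee_rot: [[-0.405, 0.101, 0.909], [0.041, 0.995, -0.092], [-0.913, -0.0, -0.407]]
force: [-0.6, -0.8, 0.1]
grip_width: 0.0684
```

>>> move_arm(
  motion=[
    [[-0.12, 0, -0.16, 0, 0, 0, 0.6], [-0.235, 0, -0.324, 0, 0, 0, 1], [-0.3, 0, -0.4, 0, 0, 0, 1], [-0.3, 0, -0.4, 0, 0, 0, 1]],
  ],
)

```text
time_s: 40.9
tool_pos: [0.4156, -0.4097, 0.3454]
ee_rot: [[-0.402, 0.101, 0.91], [0.039, 0.995, -0.094], [-0.915, -0.002, -0.404]]
force: [0.4, 0.0, -0.5]
grip_width: 0.0854
```

```bash
python3 - <<'E'
from h import *
plan([((.42,-.38,.30),Rt(90,-5.5)),((.36,-.1,.30),Rt(90,-3)),((.42,.2,.28),Rt(90,-7)),((.452,.413,.25),Rt(90,-8)),((.452,.413,.10),Rt(90,-8))])
snap('top','t15'); find('t15',(90,180,260,360))
im,K,T=load('t15')
cv2.imwrite('pics/c15.png',cv2.resize(im[225:325,485:560],None,fx=7,fy=5.8,interpolation=cv2.INTER_CUBIC))
d=np.array([-.5,.866]);n=np.array([.866,.5])
for up in(0,.02):
    p=np.array([.4386+.0398+.0202,.012])+(.153+up)*d-.005*n
    print(up,[proj(rack(*p,lat=-.3677+q),K,T).round(1).tolist() for q in(-.022,.022)])
E
```

```text
t 40.9 tcp [ 0.4156 -0.4097  0.3454] F [ 0.4  0.  -0.5] w 0.0854
[-0.673, 0.198, -0.287, -0.012, -0.795, 0.002] rows 3 -> grasp [ 0.42 -0.38  0.3 ]
[-0.0, 0.607, -0.192, -0.028, 0.0, -0.0] rows 2 -> grasp [ 0.4   -0.287  0.3  ]
[0.0, 0.609, -0.184, -0.028, 0.0, -0.0] rows 2 -> grasp [ 0.38  -0.193  0.3  ]
[0.0, 0.612, -0.175, -0.028, 0.0, -0.0] rows 2 -> grasp [ 0.36 -0.1   0.3 ]
[0.044, 0.673, 0.098, 0.044, -0.0, -0.0] rows 3 -> grasp [0.38  0.    0.293]
[0.044, 0.675, 0.083, 0.044, -0.0, -0.0] rows 3 -> grasp [0.4   0.1   0.287]
[0.044, 0.677, 0.067, 0.044, -0.0, -0.0] rows 3 -> grasp [0.42 0.2  0.28]
[0.1, 0.718, 0.019, 0.017, 0.0, -0.0] rows 3 -> grasp [0.436 0.306 0.265]
[0.1, 0.718, 0.013, 0.017, 0.0, -0.0] rows 3 -> grasp [0.452 0.413 0.25 ]
[0.5, 0.0, -0.0, 0.0, 0.0, -0.0] rows 2 -> grasp [0.452 0.413 0.175]
[0.5, 0.0, -0.0, 0.0, 0.0, -0.0] rows 2 -> grasp [0.452 0.413 0.1  ]
center [510.1 405. ] size [ 46.1 165.3] deg -7.93
0 [[545.5, 330.6], [522.6, 328.4]]
0.02 [[549.3, 336.5], [525.9, 334.2]]
```

View pics/c15.png

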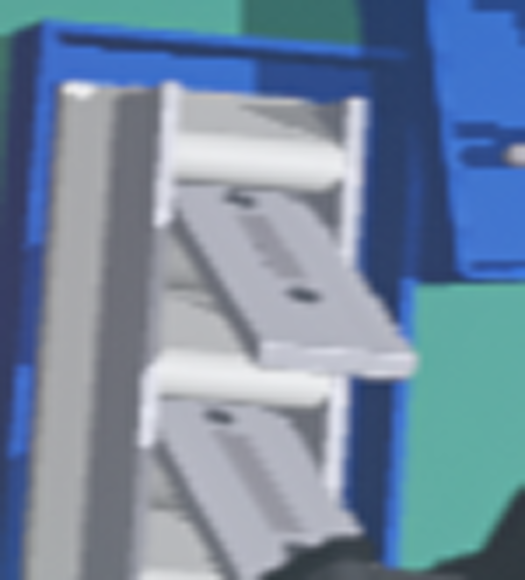

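Both blanks stand in the rack (slots 3 and 1). blank_e hasn't moved; fetching it.

>>> move_arm(
  motion=[
    [[-0.673, 0.198, -0.287, -0.012, -0.795, 0, 1], [-0.673, 0.198, -0.287, -0.012, -0.795, 0, 1], [-0.673, 0.198, -0.287, -0.012, -0.795, 0, 1], [-0.673, 0.198, -0.287, -0.012, -0.795, 0, 1]],
  ],
)

```text
time_s: 41.35
tool_pos: [0.4206, -0.3795, 0.4556]
ee_rot: [[0.004, 0.094, 0.996], [-0.003, 0.996, -0.094], [-1.0, -0.002, 0.004]]
force: [-0.2, -0.5, 0.1]
grip_width: 0.0855
```

>>> move_arm(
  motion=[
    [[0, 0.607, -0.192, -0.028, 0, 0, 1], [0, 0.607, -0.192, -0.028, 0, 0, 1], [0, 0.607, -0.192, -0.028, 0, 0, 1]],
  ],
)

```text
time_s: 41.65
tool_pos: [0.4001, -0.2838, 0.451]
ee_rot: [[-0.009, 0.078, 0.997], [0.004, 0.997, -0.078], [-1.0, 0.004, -0.009]]
force: [1.0, -0.8, 1.1]
grip_width: 0.0856
```

>>> move_arm(
  motion=[
    [[0, 0.609, -0.184, -0.028, 0, 0, 1], [0, 0.609, -0.184, -0.028, 0, 0, 1], [0, 0.609, -0.184, -0.028, 0, 0, 1]],
  ],
)

```text
time_s: 41.95
tool_pos: [0.3801, -0.1909, 0.4518]
ee_rot: [[-0.008, 0.063, 0.998], [0.003, 0.998, -0.063], [-1.0, 0.002, -0.008]]
force: [0.6, 0.0, -0.0]
grip_width: 0.085
```

>>> move_arm(
  motion=[
    [[0, 0.612, -0.175, -0.028, 0, 0, 1], [0, 0.612, -0.175, -0.028, 0, 0, 1], [0, 0.612, -0.175, -0.028, 0, 0, 1]],
  ],
)

```text
time_s: 42.25
tool_pos: [0.3602, -0.0976, 0.4522]
ee_rot: [[-0.007, 0.047, 0.999], [0.002, 0.999, -0.047], [-1.0, 0.001, -0.007]]
force: [1.0, -0.8, -0.4]
grip_width: 0.0852
```

>>> move_arm(
  motion=[
    [[0.044, 0.673, 0.098, 0.044, 0, 0, 1], [0.044, 0.673, 0.098, 0.044, 0, 0, 1], [0.044, 0.673, 0.098, 0.044, 0, 0, 1]],
  ],
)

```text
time_s: 42.55
tool_pos: [0.3817, 0.0033, 0.4446]
ee_rot: [[-0.008, 0.068, 0.998], [0.001, 0.998, -0.068], [-1.0, 0.0, -0.008]]
force: [0.2, 0.2, 0.5]
grip_width: 0.0853
```

>>> move_arm(
  motion=[
    [[0.044, 0.675, 0.083, 0.044, 0, 0, 1], [0.044, 0.675, 0.083, 0.044, 0, 0, 1], [0.044, 0.675, 0.083, 0.044, 0, 0, 1]],
  ],
)

```text
time_s: 42.85
tool_pos: [0.4017, 0.1034, 0.4376]
ee_rot: [[-0.008, 0.092, 0.996], [-0.0, 0.996, -0.092], [-1.0, -0.001, -0.008]]
force: [-1.7, 0.7, -1.1]
grip_width: 0.0855
```

>>> move_arm(
  motion=[
    [[0.044, 0.677, 0.067, 0.044, 0, 0, 1], [0.044, 0.677, 0.067, 0.044, 0, 0, 1], [0.044, 0.677, 0.067, 0.044, 0, 0, 1]],
  ],
)

```text
time_s: 43.15
tool_pos: [0.4217, 0.2031, 0.4307]
ee_rot: [[-0.007, 0.117, 0.993], [-0.001, 0.993, -0.117], [-1.0, -0.002, -0.007]]
force: [-0.4, -0.7, -0.0]
grip_width: 0.0857
```

>>> move_arm(
  motion=[
    [[0.1, 0.718, 0.019, 0.017, 0, 0, 1], [0.1, 0.718, 0.019, 0.017, 0, 0, 1], [0.1, 0.718, 0.019, 0.017, 0, 0, 1]],
  ],
)

```text
time_s: 43.45
tool_pos: [0.4371, 0.3091, 0.4154]
ee_rot: [[-0.006, 0.127, 0.992], [-0.002, 0.992, -0.127], [-1.0, -0.003, -0.006]]
force: [-0.1, 0.3, -0.6]
grip_width: 0.085
```

>>> move_arm(
  motion=[
    [[0.1, 0.718, 0.013, 0.017, 0, 0, 1], [0.1, 0.718, 0.013, 0.017, 0, 0, 1], [0.1, 0.718, 0.013, 0.017, 0, 0, 1], [0.1, 0.718, 0.013, 0.017, 0, 0, 1]],
  ],
)

```text
time_s: 43.85
tool_pos: [0.4525, 0.4134, 0.4016]
ee_rot: [[-0.005, 0.137, 0.991], [-0.002, 0.991, -0.137], [-1.0, -0.003, -0.005]]
force: [-0.4, -0.5, 0.5]
grip_width: 0.0855
```

```bash
python3 - <<'E'
from h import *
snap('wrist','w16'); find('w16',(200,0,440,420))
snap('top','t16'); im,K,T=load('t16'); cv2.imwrite('pics/c16.png',cv2.resize(im[225:345,485:560],None,fx=7,fy=5,interpolation=cv2.INTER_CUBIC))
plan([((.453,.413,.08),Rt(90,-8)),((.453,.413,.021),Rt(90,-8))])
E
```

```text
center [510.1 408.2] size [ 44.5 164.2] deg -7.98
t 44.0 tcp [0.452  0.4118 0.4037] F [ 0.3 -0.6  1.1] w 0.0854
[0.562, 0.005, 0.004, 0.001, -0.003, 0.001] rows 2 -> grasp [0.452 0.412 0.164]
[0.562, 0.005, 0.004, 0.001, -0.003, 0.001] rows 2 -> grasp [0.453 0.413 0.08 ]
[0.393, -0.0, -0.0, 0.0, -0.0, -0.0] rows 2 -> grasp [0.453 0.413 0.021]
```

View pics/c16.png

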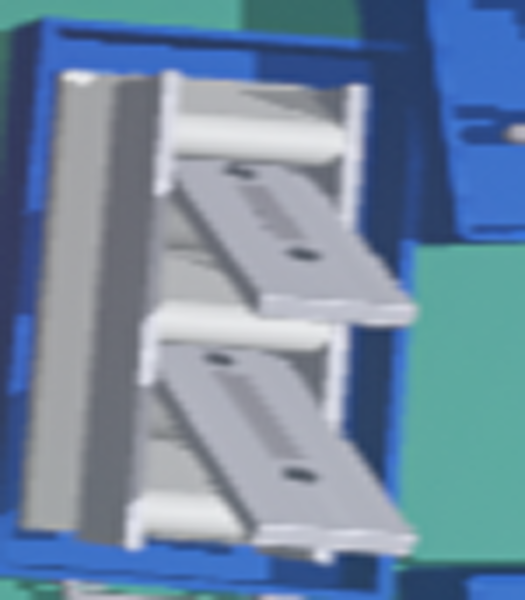

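Both stand fully down: blank_d's top corners at (521,333) and (544,336), columns as predicted. Going down on blank_e.

>>> move_arm(
  motion=[
    [[0.3, 0.01, 0.006, 0, 0, 0, 1], [0.6, 0.016, 0.008, 0, 0, 0, 1], [0.95, 0.016, 0.008, 0, 0, 0, 1], [0.95, 0.016, 0.008, 0, 0, 0, 1], [0.95, 0.016, 0.008, 0, 0, 0, 1]],
  ],
)

```text
time_s: 44.45
tool_pos: [0.4526, 0.4143, 0.2629]
ee_rot: [[-0.003, 0.139, 0.99], [0.001, 0.99, -0.139], [-1.0, 0.0, -0.003]]
force: [-0.5, 0.6, 1.6]
grip_width: 0.0856
```

```bash
python3 - <<'E'
from h import *
plan([((.453,.4145,.0205),Rt(90,-8))]); snap('wrist','w17'); find('w17',(200,0,440,420))
E
```

```text
t 44.5 tcp [0.4526 0.4143 0.2629] F [-0.5  0.6  1.6] w 0.0856
[0.583, 0.002, 0.004, 0.001, -0.005, -0.001] rows 2 -> grasp [0.453 0.414 0.02 ]
center [499.1 409.9] size [ 43.6 142.1] deg -7.98
```

>>> move_arm(
  motion=[
    [[0.3, 0, 0, 0, 0, 0, 1], [0.58, 0.002, 0.004, 0, 0, 0, 1], [0.58, 0.002, 0.004, 0, 0, 0, 1], [0.58, 0.002, 0.004, 0, 0, 0, 1]],
  ],
)

```text
time_s: 44.9
tool_pos: [0.4535, 0.4164, 0.1779]
ee_rot: [[-0.001, 0.138, 0.99], [0.003, 0.99, -0.138], [-1.0, 0.003, -0.001]]
force: [0.8, -0.0, 1.4]
grip_width: 0.0856
```

>>> move_arm(
  motion=[
    [[0, 0, 0, 0, 0, 0, -1], [0, 0, 0, 0, 0, 0, -1], [0, 0, 0, 0, 0, 0, -1], [0, 0, 0, 0, 0, 0, -1], [0, 0, 0, 0, 0, 0, -1], [0, 0, 0, 0, 0, 0, -1], [0, 0, 0, 0, 0, 0, -1]],
  ],
  grip_force=90,
)

```text
time_s: 45.6
tool_pos: [0.4539, 0.4169, 0.1794]
ee_rot: [[0.003, 0.137, 0.99], [0.006, 0.99, -0.137], [-1.0, 0.006, 0.002]]
force: [0.7, -1.9, 21.8]
grip_width: -0.0
```

```bash
python3 - <<'E'
from h import *
y=2.5; x=np.array([np.cos(np.radians(y)),np.sin(np.radians(y)),0]); F=np.array([.556,-.0245,0]); g=F-.09*x
plan([((.453,.4145,.13),Rt(90,-8)),((.36,.15,.13),Rt(90,y)),(g-.125*x+[0,0,.073],Rt(90,y)),(g+[0,0,.073],Rt(90,y))])
E
```

```text
t 45.6 tcp [0.4539 0.4169 0.1794] F [ 0.7 -1.9 21.8] w -0.0
[-0.704, -0.012, -0.002, 0.003, 0.005, -0.012] rows 3 -> grasp [0.453 0.414 0.13 ]
[-0.0, -0.611, -0.123, -0.117, 0.0, 0.0] rows 2 -> grasp [0.422 0.326 0.13 ]
[-0.0, -0.602, -0.16, -0.117, 0.0, 0.0] rows 2 -> grasp [0.391 0.238 0.13 ]
[-0.0, -0.591, -0.196, -0.117, 0.0, 0.0] rows 2 -> grasp [0.36 0.15 0.13]
[0.19, -0.61, -0.089, 0.0, 0.0, -0.0] rows 2 -> grasp [0.351 0.058 0.102]
[0.19, -0.61, -0.089, 0.0, 0.0, -0.0] rows 2 -> grasp [ 0.341 -0.034  0.073]
[0.0, -0.0, 0.833, -0.0, -0.0, 0.0] rows 3 -> grasp [ 0.466 -0.028  0.073]
```

Closed over the top of this one too; shut tips rest at about 6 mm, so it looks thin. Reopening and going to TCP z ≈ 0.171.

>>> move_arm(
  motion=[
    [[-0.05, 0, 0, 0, 0, 0, 1], [-0.05, 0, 0, 0, 0, 0, 1], [-0.05, 0, 0, 0, 0, 0, 1], [-0.05, 0, 0, 0, 0, 0, 1], [-0.05, 0, 0, 0, 0, 0, 1], [-0.05, 0, 0, 0, 0, 0, 1]],
  ],
)

```text
time_s: 46.2
tool_pos: [0.4527, 0.4159, 0.1817]
ee_rot: [[-0.003, 0.137, 0.991], [0.001, 0.991, -0.137], [-1.0, 0.0, -0.003]]
force: [-0.2, 0.7, -0.4]
grip_width: 0.0848
```

```bash
python3 - <<'E'
from h import *
plan([((.453,.4145,.016),Rt(90,-8))]); snap('wrist','w18'); find('w18',(200,0,440,420))
snap('top','t18'); find('t18',(90,180,260,360))
E
```

```text
t 46.2 tcp [0.4527 0.4159 0.1817] F [-0.2  0.7 -0.4] w 0.0848
[0.071, -0.009, 0.004, 0.003, -0.006, -0.001] rows 1 -> grasp [0.453 0.414 0.016]
center [467.4 426.9] size [43.4 71.2] deg -16.19
center [330.7 481.5] size [102.1  49.7] deg 43.54
center [530.2 405.4] size [ 45.3 127.7] deg -15.92
```

The blank has turned to about −16°. Lifting to re-measure.

>>> move_arm(
  motion=[
    [[-0.3, 0, 0, 0, 0, 0, 1], [-0.6, 0, 0, 0, 0, 0, 1], [-0.9, 0, 0, 0, 0, 0, 1], [-0.9, 0, 0, 0, 0, 0, 1], [-0.9, 0, 0, 0, 0, 0, 1]],
  ],
)

```text
time_s: 46.8
tool_pos: [0.4533, 0.416, 0.3182]
ee_rot: [[-0.001, 0.137, 0.991], [0.003, 0.991, -0.137], [-1.0, 0.003, -0.001]]
force: [0.1, -0.6, -0.6]
grip_width: 0.0853
```

```bash
python3 - <<'E'
from h import *
snap('wrist','w19'); find('w19',(200,0,440,470),z=.006)
snap('top','t19'); find('t19',(90,180,260,360),z=.006)
plan([])
E
```

```text
center [513.2 414. ] size [ 44.4 165.4] deg -16.08
center [519.9 409.2] size [ 46. 150.] deg -16.28
t 46.9 tcp [0.4529 0.4157 0.3157] F [-0.6 -0.2  0.5] w 0.0853
```

```bash
python3 - <<'E'
from h import *
plan([((.4578,.4287,.05),Rt(90,-16.2)),((.4578,.4287,.0155),Rt(90,-16.2))])
E
```

```text
t 46.9 tcp [0.4529 0.4157 0.3157] F [-0.6 -0.2  0.5] w 0.0853
[0.738, 0.091, 0.023, 0.277, -0.008, 0.001] rows 3 -> grasp [0.458 0.429 0.05 ]
[0.23, -0.0, -0.0, 0.0, 0.0, -0.0] rows 1 -> grasp [0.458 0.429 0.015]
```

>>> move_arm(
  motion=[
    [[0.2, 0.091, 0.023, 0.277, 0, 0, 1], [0.5, 0.091, 0.023, 0.277, 0, 0, 1], [0.738, 0.091, 0.023, 0.277, 0, 0, 1], [0.85, 0.091, 0.023, 0.277, 0, 0, 1], [0.94, 0.091, 0.023, 0.277, 0, 0, 1], [0.94, 0.091, 0.023, 0.277, 0, 0, 1], [0.94, 0.091, 0.023, 0.277, 0, 0, 1]],
  ],
)

```text
time_s: 47.6
tool_pos: [0.4581, 0.4291, 0.1764]
ee_rot: [[-0.003, 0.279, 0.96], [0.001, 0.96, -0.279], [-1.0, 0.001, -0.003]]
force: [-0.1, 0.3, -0.3]
grip_width: 0.0854
```

```bash
python3 - <<'E'
from h import *
plan([((.4578,.4287,.0155),Rt(90,-16.2))])
E
```

```text
t 47.6 tcp [0.4581 0.4291 0.1764] F [-0.1  0.3 -0.3] w 0.0854
[0.04, -0.003, -0.001, -0.0, -0.006, -0.001] rows 1 -> grasp [0.458 0.429 0.016]
```

>>> move_arm(
  motion=[
    [[0.04, 0, 0, 0, 0, 0, 1], [0.04, 0, 0, 0, 0, 0, 1], [0.04, 0, 0, 0, 0, 0, -1], [0.04, 0, 0, 0, 0, 0, -1], [0.04, 0, 0, 0, 0, 0, -1], [0.04, 0, 0, 0, 0, 0, -1], [0.04, 0, 0, 0, 0, 0, -1], [0.04, 0, 0, 0, 0, 0, -1], [0.04, 0, 0, 0, 0, 0, -1]],
  ],
  grip_force=90,
)

```text
time_s: 48.5
tool_pos: [0.4584, 0.4294, 0.1721]
ee_rot: [[-0.001, 0.279, 0.96], [0.003, 0.96, -0.279], [-1.0, 0.003, -0.001]]
force: [-1.9, -0.3, 9.3]
grip_width: 0.041
```

```bash
python3 - <<'E'
from h import *
y=2.5; x=np.array([np.cos(np.radians(y)),np.sin(np.radians(y)),0]); F=np.array([.556,-.0245,0]); g=F-.09*x
plan([((.458,.4287,.12),Rt(90,-16)),((.36,.15,.12),Rt(90,y)),(g-.125*x+[0,0,.068],Rt(90,y)),(g+[0,0,.068],Rt(90,y))])
E
```

```text
t 48.5 tcp [0.4584 0.4294 0.1721] F [-1.9 -0.3  9.3] w 0.041
[-0.686, -0.003, -0.002, -0.007, -0.003, -0.006] rows 3 -> grasp [0.458 0.429 0.12 ]
[0.0, -0.655, -0.039, -0.206, -0.0, 0.0] rows 2 -> grasp [0.425 0.336 0.12 ]
[0.0, -0.647, -0.109, -0.206, -0.0, 0.0] rows 2 -> grasp [0.393 0.243 0.12 ]
[0.0, -0.632, -0.178, -0.206, -0.0, 0.0] rows 2 -> grasp [0.36 0.15 0.12]
[0.173, -0.61, -0.089, -0.0, 0.0, 0.0] rows 2 -> grasp [0.351 0.058 0.094]
[0.173, -0.61, -0.089, -0.0, 0.0, 0.0] rows 2 -> grasp [ 0.341 -0.034  0.068]
[0.0, -0.0, 0.417, 0.0, -0.0, 0.0] rows 2 -> grasp [ 0.404 -0.031  0.068]
[0.0, -0.0, 0.417, 0.0, -0.0, 0.0] rows 2 -> grasp [ 0.466 -0.028  0.068]
```

Gripped. Lifting and carrying to the gauge.

>>> move_arm(
  motion=[
    [[-0.1, 0, 0, 0, 0, 0, -1], [-0.4, 0, 0, 0, 0, 0, -1], [-0.686, 0, 0, 0, 0, 0, -1], [-0.686, 0, 0, 0, 0, 0, -1]],
  ],
)

```text
time_s: 48.9
tool_pos: [0.459, 0.4297, 0.2808]
ee_rot: [[0.005, 0.279, 0.96], [0.008, 0.96, -0.279], [-1.0, 0.009, 0.002]]
force: [1.0, 1.0, -1.2]
grip_width: 0.0406
```

>>> move_arm(
  motion=[
    [[0, -0.655, -0.039, -0.206, 0, 0, -1], [0, -0.655, -0.039, -0.206, 0, 0, -1], [0, -0.655, -0.039, -0.206, 0, 0, -1]],
  ],
)

```text
time_s: 49.2
tool_pos: [0.4231, 0.3321, 0.2721]
ee_rot: [[-0.006, 0.176, 0.984], [-0.002, 0.984, -0.176], [-1.0, -0.003, -0.005]]
force: [0.5, 0.5, -1.8]
grip_width: 0.041
```

>>> move_arm(
  motion=[
    [[0, -0.647, -0.109, -0.206, 0, 0, -1], [0, -0.647, -0.109, -0.206, 0, 0, -1], [0, -0.647, -0.109, -0.206, 0, 0, -1]],
  ],
)

```text
time_s: 49.5
tool_pos: [0.3905, 0.2401, 0.2729]
ee_rot: [[-0.004, 0.069, 0.998], [-0.0, 0.998, -0.069], [-1.0, -0.0, -0.004]]
force: [1.3, 0.3, -0.5]
grip_width: 0.0405
```

>>> move_arm(
  motion=[
    [[0, -0.632, -0.178, -0.206, 0, 0, -1], [0, -0.632, -0.178, -0.206, 0, 0, -1], [0, -0.632, -0.178, -0.206, 0, 0, -1]],
  ],
)

```text
time_s: 49.8
tool_pos: [0.3579, 0.1478, 0.2733]
ee_rot: [[-0.003, -0.038, 0.999], [0.001, 0.999, 0.038], [-1.0, 0.001, -0.003]]
force: [0.7, 0.2, -1.5]
grip_width: 0.0405
```

>>> move_arm(
  motion=[
    [[0.1, -0.61, -0.089, 0, 0, 0, -1], [0.1, -0.61, -0.089, 0, 0, 0, -1], [0.1, -0.61, -0.089, 0, 0, 0, -1]],
  ],
)

```text
time_s: 50.1
tool_pos: [0.3493, 0.0558, 0.2575]
ee_rot: [[-0.003, -0.036, 0.999], [0.001, 0.999, 0.036], [-1.0, 0.001, -0.003]]
force: [-0.4, 0.2, -1.3]
grip_width: 0.041
```

>>> move_arm(
  motion=[
    [[0.1, -0.61, -0.089, 0, 0, 0, -1], [0.1, -0.61, -0.089, 0, 0, 0, -1], [0.1, -0.61, -0.089, 0, 0, 0, -1], [0.1, -0.61, -0.089, 0, 0, 0, -1], [0.1, -0.61, -0.089, 0, 0, 0, -1]],
  ],
)

```text
time_s: 50.6
tool_pos: [0.3405, -0.0324, 0.2431]
ee_rot: [[-0.002, -0.041, 0.999], [0.002, 0.999, 0.041], [-1.0, 0.002, -0.002]]
force: [0.4, -0.1, -1.0]
grip_width: 0.0408
```

```bash
python3 - <<'E'
from h import *
y=2.5; x=np.array([np.cos(np.radians(y)),np.sin(np.radians(y)),0]); F=np.array([.556,-.0245,0]); g=F-.09*x
snap('wrist','w20'); find('w20',(200,200,440,400),z=.08)
plan([(g-.125*x+[0,0,.066],Rt(90,y)),(g+[0,0,.066],Rt(90,y)),(g+[0,0,.058],Rt(90,y))])
E
```

```text
center [340.6 -32.1] size [53.4 42.8] deg 2.29
t 50.6 tcp [ 0.3404 -0.0322  0.2431] F [-1.1 -0.4 -1.4] w 0.0407
[0.147, -0.012, 0.005, -0.002, -0.004, -0.003] rows 1 -> grasp [ 0.341 -0.034  0.066]
[0.0, -0.0, 0.417, 0.0, -0.0, -0.0] rows 2 -> grasp [ 0.404 -0.031  0.066]
[0.0, -0.0, 0.417, 0.0, -0.0, -0.0] rows 2 -> grasp [ 0.466 -0.028  0.066]
[0.053, -0.0, -0.0, 0.0, -0.0, -0.0] rows 1 -> grasp [ 0.466 -0.028  0.058]
```

>>> move_arm(
  motion=[
    [[0.1, -0.012, 0.005, 0, 0, 0, -1], [0.147, -0.012, 0.1, 0, 0, 0, -1], [0.147, -0.012, 0.35, 0, 0, 0, -1], [0.147, -0.012, 0.6, 0, 0, 0, -1], [0.147, -0.012, 0.835, 0, 0, 0, -1], [0.147, -0.012, 0.835, 0, 0, 0, -1], [0.147, -0.012, 0.835, 0, 0, 0, -1]],
  ],
)

```text
time_s: 51.35
tool_pos: [0.4656, -0.0283, 0.2198]
ee_rot: [[-0.004, -0.043, 0.999], [0.002, 0.999, 0.043], [-1.0, 0.002, -0.004]]
force: [-1.0, -0.0, -2.3]
grip_width: 0.0408
```

>>> move_arm(
  motion=[
    [[0.03, 0, 0, 0, 0, 0, -1], [0.05, 0, 0, 0, 0, 0, -1], [0.05, 0, 0, 0, 0, 0, -1]],
  ],
)

```text
time_s: 51.65
tool_pos: [0.4644, -0.0296, 0.2126]
ee_rot: [[-0.003, -0.041, 0.999], [0.002, 0.999, 0.041], [-1.0, 0.002, -0.003]]
force: [-0.3, 0.9, -0.5]
grip_width: 0.0405
```

>>> move_arm(
  motion=[
    [[0.008, 0, 0, 0, 0, 0, -1], [0.016, 0, 0, 0, 0, 0, -1], [0.016, 0, 0, 0, 0, 0, -1]],
  ],
)

```text
time_s: 51.95
tool_pos: [0.4647, -0.0299, 0.2116]
ee_rot: [[-0.002, -0.041, 0.999], [0.002, 0.999, 0.041], [-1.0, 0.002, -0.002]]
force: [-6.8, 1.4, 10.1]
grip_width: 0.0406
```

Seated. Release, up, and press.

>>> move_arm(
  motion=[
    [[0, 0, 0, 0, 0, 0, 1], [0, 0, 0, 0, 0, 0, 1], [0, 0, 0, 0, 0, 0, 1], [0, 0, 0, 0, 0, 0, 1], [0, 0, 0, 0, 0, 0, 1], [0, 0, 0, 0, 0, 0, 1]],
  ],
)

```text
time_s: 52.55
tool_pos: [0.4651, -0.0299, 0.2104]
ee_rot: [[-0.003, -0.041, 0.999], [0.001, 0.999, 0.041], [-1.0, 0.001, -0.003]]
force: [0.7, -0.5, 1.0]
grip_width: 0.0852
```

>>> move_arm(
  motion=[
    [[-0.33, 0, 0, 0, 0, 0, 1], [-0.66, 0, 0, 0, 0, 0, 1], [-0.97, 0, 0, 0, 0, 0, 1], [-0.97, 0, 0, 0, 0, 0, -1], [-0.97, 0, 0, 0, 0, 0, -1]],
  ],
)

```text
time_s: 53.05
tool_pos: [0.4657, -0.0301, 0.3569]
ee_rot: [[-0.0, -0.041, 0.999], [0.001, 0.999, 0.041], [-1.0, 0.001, -0.0]]
force: [-0.1, 0.2, -0.4]
grip_width: 0.0593
```

>>> move_arm(
  motion=[
    [[-0.33, 0, 0, 0, 0, 0, -1], [-0.5, 0, 0, 0, 0, 0, -1], [-0.5, 0, 0, 0, 0, 0, -1], [-0.5, 0, 0, 0, 0, 0, -1]],
  ],
)

```text
time_s: 53.45
tool_pos: [0.4658, -0.0302, 0.4297]
ee_rot: [[-0.004, -0.041, 0.999], [0.002, 0.999, 0.041], [-1.0, 0.002, -0.004]]
force: [0.2, -0.7, -0.7]
grip_width: 0.0
```

```bash
python3 - <<'E'
from h import *
plan([((.556,-.0235,.275),Rt(90,2.5))]); snap('wrist','w21')
im,K,T=load('w21'); hsv=cv2.cvtColor(im,cv2.COLOR_BGR2HSV); m=((hsv[...,1]<40)&(hsv[...,2]>200)).astype(np.uint8)
for c in cv2.findContours(m,0,1)[0]:
    if cv2.contourArea(c)>800:
        x,y,w,h=cv2.boundingRect(c)
        if 250<x+w/2<400: print(x,y,w,h,[ray(u,y,.046,K,T).round(4) for u in(x,x+w)])
E
```

```text
t 53.5 tcp [ 0.4658 -0.0302  0.4297] F [ 0.2 -0.7 -0.7] w 0.0
[-0.004, 0.02, 0.603, -0.006, -0.007, -0.003] rows 2 -> grasp [ 0.556 -0.024  0.275]
293 165 53 149 [array([ 0.4405, -0.0526,  0.046 ]), array([ 0.4388, -0.0088,  0.046 ])]
```

>>> move_arm(
  motion=[
    [[0, 0.02, 0.3, 0, 0, 0, -1], [0, 0.02, 0.6, 0, 0, 0, -1], [0, 0.02, 0.6, 0, 0, 0, -1], [0, 0.02, 0.6, 0, 0, 0, -1]],
  ],
)

```text
time_s: 53.9
tool_pos: [0.5563, -0.0235, 0.4275]
ee_rot: [[-0.008, -0.041, 0.999], [0.002, 0.999, 0.041], [-1.0, 0.002, -0.008]]
force: [-0.6, 0.8, -0.7]
grip_width: 0.0001
```

>>> move_arm(
  motion=[
    [[0.2, 0, 0, 0, 0, 0, -1], [0.36, 0, 0, 0, 0, 0, -1], [0.42, 0, 0, 0, 0, 0, -1], [0.47, 0, 0, 0, 0, 0, -1], [0.47, 0, 0, 0, 0, 0, -1], [0.47, 0, 0, 0, 0, 0, -1]],
  ],
)

```text
time_s: 54.5
tool_pos: [0.5548, -0.0234, 0.3614]
ee_rot: [[-0.002, -0.041, 0.999], [0.001, 0.999, 0.041], [-1.0, 0.001, -0.002]]
force: [-2.5, -0.4, 5.0]
grip_width: -0.0
```

>>> move_arm(
  motion=[
    [[0.015, 0, 0, 0, 0, 0, -1], [0.03, 0, 0, 0, 0, 0, -1], [0.045, 0, 0, 0, 0, 0, -1], [0.045, 0, 0, 0, 0, 0, -1], [0.045, 0, 0, 0, 0, 0, -1]],
  ],
)

```text
time_s: 55.0
tool_pos: [0.5553, -0.0234, 0.3535]
ee_rot: [[-0.002, -0.041, 0.999], [0.001, 0.999, 0.041], [-1.0, 0.001, -0.002]]
force: [-2.0, 0.1, 5.6]
grip_width: 0.0
```

>>> move_arm(
  motion=[
    [[0.01, 0, 0, 0, 0, 0, -1], [0.02, 0, 0, 0, 0, 0, -1], [0.02, 0, 0, 0, 0, 0, -1], [0.02, 0, 0, 0, 0, 0, -1]],
  ],
)

```text
time_s: 55.4
tool_pos: [0.5553, -0.0234, 0.3506]
ee_rot: [[-0.002, -0.041, 0.999], [0.001, 0.999, 0.041], [-1.0, 0.001, -0.002]]
force: [-2.1, -0.6, 4.8]
grip_width: -0.0003
```

Past 0.3533 with no hard stop, so thinner than 10 mm. Continuing.

>>> move_arm(
  motion=[
    [[0.008, 0, 0, 0, 0, 0, -1], [0.015, 0, 0, 0, 0, 0, -1], [0.015, 0, 0, 0, 0, 0, -1], [0.015, 0, 0, 0, 0, 0, -1]],
  ],
)

```text
time_s: 55.8
tool_pos: [0.5552, -0.0234, 0.3494]
ee_rot: [[-0.001, -0.041, 0.999], [0.001, 0.999, 0.041], [-1.0, 0.001, -0.001]]
force: [-3.5, -0.7, 10.9]
grip_width: -0.0003
```

>>> move_arm(
  motion=[
    [[0.006, 0, 0, 0, 0, 0, -1], [0.012, 0, 0, 0, 0, 0, -1], [0.012, 0, 0, 0, 0, 0, -1], [0.012, 0, 0, 0, 0, 0, -1]],
  ],
)

```text
time_s: 56.2
tool_pos: [0.5549, -0.0234, 0.3493]
ee_rot: [[0.001, -0.041, 0.999], [0.001, 0.999, 0.041], [-1.0, 0.001, 0.001]]
force: [-6.9, 0.2, 21.7]
grip_width: -0.0002
```

Hard stop at 0.3493, 4 mm lower than the others: blank_e is 6 mm. Retracting to regrasp it upright and take it to the tray.

>>> move_arm(
  motion=[
    [[-0.3, 0, 0, 0, 0, 0, -1], [-0.53, 0, 0, 0, 0, 0, -1], [-0.53, 0, 0, 0, 0, 0, -1], [-0.53, 0, 0, 0, 0, 0, -1]],
  ],
)

```text
time_s: 56.6
tool_pos: [0.5558, -0.0235, 0.4261]
ee_rot: [[-0.001, -0.041, 0.999], [0.002, 0.999, 0.041], [-1.0, 0.002, -0.001]]
force: [0.4, -0.3, -0.9]
grip_width: 0.0003
```

```bash
python3 - <<'E'
from h import *
plan([((.465,-.03,.275),Rt(90,2.4)),((.465,-.03,.0555),Rt(90,2.4))])
E
```

```text
t 56.6 tcp [ 0.5558 -0.0235  0.4261] F [ 0.4 -0.3 -0.9] w 0.0003
[-0.025, -0.019, -0.607, -0.002, -0.002, -0.003] rows 2 -> grasp [ 0.465 -0.03   0.275]
[0.732, 0.0, -0.0, -0.0, 0.0, 0.0] rows 3 -> grasp [ 0.465 -0.03   0.165]
[0.732, 0.0, -0.0, -0.0, 0.0, 0.0] rows 3 -> grasp [ 0.465 -0.03   0.055]
```

>>> move_arm(
  motion=[
    [[-0.025, -0.019, -0.3, 0, 0, 0, -1], [-0.025, -0.019, -0.607, 0, 0, 0, -1], [-0.025, -0.019, -0.607, 0, 0, 0, 1], [-0.025, -0.019, -0.607, 0, 0, 0, 1], [-0.025, -0.019, -0.607, 0, 0, 0, 1], [-0.025, -0.019, -0.607, 0, 0, 0, 1], [-0.025, -0.019, -0.607, 0, 0, 0, 1]],
  ],
)

```text
time_s: 57.3
tool_pos: [0.4654, -0.0301, 0.4293]
ee_rot: [[-0.004, -0.041, 0.999], [0.002, 0.999, 0.041], [-1.0, 0.002, -0.004]]
force: [-0.2, -0.4, -0.9]
grip_width: 0.0724
```

>>> move_arm(
  motion=[
    [[0.3, 0, 0, 0, 0, 0, 1], [0.6, 0, 0, 0, 0, 0, 1], [0.73, 0, 0, 0, 0, 0, 1], [0.73, 0, 0, 0, 0, 0, 1], [0.73, 0, 0, 0, 0, 0, 1]],
  ],
)

```text
time_s: 57.8
tool_pos: [0.4646, -0.0299, 0.321]
ee_rot: [[-0.003, -0.041, 0.999], [0.001, 0.999, 0.041], [-1.0, 0.002, -0.003]]
force: [-0.3, 0.8, 0.3]
grip_width: 0.0856
```

```bash
python3 - <<'E'
from h import *
plan([((.465,-.03,.0555),Rt(90,2.4))])
E
```

```text
t 57.8 tcp [ 0.4646 -0.0299  0.321 ] F [-0.3  0.8  0.3] w 0.0856
[0.737, -0.002, 0.004, -0.002, -0.005, -0.003] rows 3 -> grasp [ 0.465 -0.03   0.055]
```

>>> move_arm(
  motion=[
    [[0.3, 0, 0, 0, 0, 0, 1], [0.6, 0, 0, 0, 0, 0, 1], [0.737, 0, 0.004, 0, 0, 0, 1], [0.737, 0, 0.004, 0, 0, 0, 1], [0.737, 0, 0.004, 0, 0, 0, 1]],
  ],
)

```text
time_s: 58.3
tool_pos: [0.4655, -0.0298, 0.2119]
ee_rot: [[-0.0, -0.041, 0.999], [0.001, 0.999, 0.041], [-1.0, 0.001, -0.0]]
force: [0.2, 0.1, 0.7]
grip_width: 0.0855
```

>>> move_arm(
  motion=[
    [[0, 0, 0, 0, 0, 0, -1], [0, 0, 0, 0, 0, 0, -1], [0, 0, 0, 0, 0, 0, -1], [0, 0, 0, 0, 0, 0, -1], [0, 0, 0, 0, 0, 0, -1], [0, 0, 0, 0, 0, 0, -1], [0, 0, 0, 0, 0, 0, -1]],
  ],
  grip_force=90,
)

```text
time_s: 59.0
tool_pos: [0.465, -0.0298, 0.2114]
ee_rot: [[-0.0, -0.041, 0.999], [0.001, 0.999, 0.041], [-1.0, 0.001, -0.0]]
force: [-2.1, 0.5, 8.2]
grip_width: 0.0408
```

```bash
python3 - <<'E'
from h import *
s=ctrl.sense();R=s['ee_rot'];g=s['tool_pos']+.155*R[:,0]; R=Rt(90,2.4)
u=np.array([np.cos(np.radians(-12.2)),np.sin(np.radians(-12.2)),0]); p=np.array([.527,-.235,0])-.0565*u; print(g,p)
plan([(g+[0,0,.016],R),(g+[0,-.13,.022],R),((.46,-.19,.11),Rt(90,-8)),(p+[0,0,.09],Rt(90,-12.2)),(p+[0,0,.0225],Rt(90,-12.2))])
E
```

```text
[ 0.46491533 -0.02957769  0.0564346 ] [ 0.471776   -0.22306015  0.        ]
t 59.0 tcp [ 0.465  -0.0298  0.2114] F [-2.1  0.5  8.2] w 0.0408
[-0.107, 0.001, -0.0, -0.002, -0.001, -0.002] rows 1 -> grasp [ 0.465 -0.03   0.072]
[-0.02, -0.433, -0.018, 0.0, 0.0, 0.0] rows 2 -> grasp [ 0.465 -0.095  0.075]
[-0.02, -0.433, -0.018, 0.0, 0.0, 0.0] rows 2 -> grasp [ 0.465 -0.16   0.078]
[-0.21, -0.201, -0.041, 0.347, -0.0, -0.0] rows 2 -> grasp [ 0.46 -0.19  0.11]
[0.133, -0.207, 0.108, 0.14, 0.0, -0.0] rows 1 -> grasp [ 0.472 -0.223  0.09 ]
[0.45, 0.0, -0.0, 0.0, 0.0, 0.0] rows 2 -> grasp [ 0.472 -0.223  0.023]
```

>>> move_arm(
  motion=[
    [[-0.05, 0, 0, 0, 0, 0, -1], [-0.107, 0, 0, 0, 0, 0, -1], [-0.12, -0.22, -0.01, 0, 0, 0, -1], [-0.13, -0.44, -0.018, 0, 0, 0, -1], [-0.14, -0.66, -0.03, 0, 0, 0, -1], [-0.15, -0.866, -0.036, 0, 0, 0, -1], [-0.15, -0.866, -0.036, 0, 0, 0, -1], [-0.15, -0.866, -0.036, 0, 0, 0, -1]],
  ],
)

```text
time_s: 59.8
tool_pos: [0.4645, -0.1603, 0.2324]
ee_rot: [[-0.003, -0.039, 0.999], [0.002, 0.999, 0.039], [-1.0, 0.002, -0.003]]
force: [1.1, 0.1, -0.7]
grip_width: 0.0408
```

>>> move_arm(
  motion=[
    [[-0.21, -0.201, -0.041, 0.347, 0, 0, -1], [-0.21, -0.201, -0.041, 0.347, 0, 0, -1], [-0.21, -0.201, -0.041, 0.347, 0, 0, -1], [-0.21, -0.201, -0.041, 0.347, 0, 0, -1]],
  ],
)

```text
time_s: 60.2
tool_pos: [0.4597, -0.1893, 0.2633]
ee_rot: [[-0.003, 0.138, 0.99], [0.002, 0.99, -0.138], [-1.0, 0.001, -0.003]]
force: [-0.6, -0.3, -1.6]
grip_width: 0.0408
```

>>> move_arm(
  motion=[
    [[0.133, -0.207, 0.108, 0.14, 0, 0, -1], [0.133, -0.207, 0.108, 0.14, 0, 0, -1], [0.133, -0.207, 0.108, 0.14, 0, 0, -1], [0.133, -0.207, 0.108, 0.14, 0, 0, -1]],
  ],
)

```text
time_s: 60.6
tool_pos: [0.4713, -0.2224, 0.2435]
ee_rot: [[-0.003, 0.211, 0.978], [0.002, 0.978, -0.211], [-1.0, 0.001, -0.004]]
force: [0.5, 0.2, -1.1]
grip_width: 0.0407
```

```bash
python3 - <<'E'
from h import *
u=np.array([np.cos(np.radians(-12.2)),np.sin(np.radians(-12.2)),0]); p=np.array([.527,-.235,0])-.0565*u
plan([(p+[0,0,.0225],Rt(90,-12.2))]); snap('wrist','w22'); cv2.imwrite('pics/c22.png',cv2.resize(cv2.imread('pics/w22.png'),(480,360)))
E
```

```text
t 60.6 tcp [ 0.4713 -0.2224  0.2435] F [ 0.5  0.2 -1.1] w 0.0407
[0.44, -0.004, 0.006, 0.001, -0.007, -0.002] rows 2 -> grasp [ 0.472 -0.223  0.022]
```

View pics/c22.png

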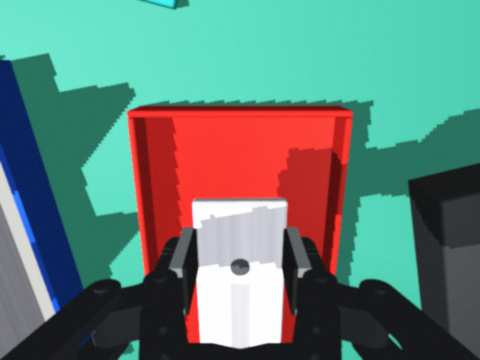

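Blank_e is centred and aligned over the tray (near end at (240,200), walls at columns 130 and 350). Lowering and releasing with the jaws only partly open.

>>> move_arm(
  motion=[
    [[0.2, 0, 0, 0, 0, 0, -1], [0.38, -0.004, 0.006, 0, 0, 0, -1], [0.44, -0.004, 0.006, 0, 0, 0, -1], [0.44, -0.004, 0.006, 0, 0, 0, -1], [0.44, -0.004, 0.006, 0, 0, 0, -1]],
  ],
)

```text
time_s: 61.15
tool_pos: [0.4721, -0.2236, 0.1785]
ee_rot: [[-0.002, 0.212, 0.977], [0.001, 0.977, -0.212], [-1.0, 0.001, -0.002]]
force: [-0.2, 0.3, -1.4]
grip_width: 0.0408
```

>>> move_arm(
  motion=[
    [[0.007, 0, 0, 0, 0, 0, -1], [0.007, 0, 0, 0, 0, 0, -1], [0.007, 0, 0, 0, 0, 0, 0.4], [0.007, 0, 0, 0, 0, 0, 0.4], [0.007, 0, 0, 0, 0, 0, 0.4], [0.007, 0, 0, 0, 0, 0, 0.4], [0.007, 0, 0, 0, 0, 0, 0.4]],
  ],
)

```text
time_s: 61.85
tool_pos: [0.4719, -0.2239, 0.1766]
ee_rot: [[-0.003, 0.213, 0.977], [0.001, 0.977, -0.213], [-1.0, 0.001, -0.003]]
force: [0.5, 0.8, 0.5]
grip_width: 0.0597
```

>>> move_arm(
  motion=[
    [[-0.2, 0, 0, 0, 0, 0, 0.4], [-0.5, 0, 0, 0, 0, 0, 0.4], [-0.8, 0, 0, 0, 0, 0, 0.4], [-0.98, 0, 0, 0, 0, 0, 0.4], [-0.98, 0, 0, 0, 0, 0, 0.4]],
  ],
)

```text
time_s: 62.35
tool_pos: [0.4729, -0.2244, 0.3281]
ee_rot: [[0.004, 0.213, 0.977], [-0.001, 0.977, -0.213], [-1.0, -0.001, 0.004]]
force: [0.1, -0.6, -0.1]
grip_width: 0.0599
```

>>> move_arm(
  motion=[
    [[-0.3, 0, -0.3, 0, 0, 0, 1], [-0.5, 0, -0.6, 0, 0, 0, 1], [-0.5, 0, -0.9, 0, 0, 0, 1], [-0.5, 0, -0.9, 0, 0, 0, 1], [-0.5, 0, -0.9, 0, 0, 0, 1]],
  ],
)

```text
time_s: 62.85
tool_pos: [0.3396, -0.1953, 0.3992]
ee_rot: [[-0.001, 0.213, 0.977], [0.001, 0.977, -0.213], [-1.0, 0.0, -0.001]]
force: [-0.1, -0.4, 0.1]
grip_width: 0.0853
```

```bash
python3 - <<'E'
from h import *
snap('wrist','w23');snap('scene','s23');snap('top','t23')
t=cv2.imread('pics/t23.png')[80:370,100:560]; s=cv2.imread('pics/s23.png')[170:330,100:300]
cv2.imwrite('pics/c23.png',np.hstack([cv2.resize(t,(500,315)),cv2.copyMakeBorder(cv2.resize(s,(300,240)),0,75,0,0,0)]))
find('t23',(380,190,480,330),z=.01); plan([])
E
```

```text
center [ 526.4 -236.5] size [ 45.  164.8] deg -12.01
t 63.0 tcp [ 0.3414 -0.1958  0.3979] F [ 0.  -0.7  0.3] w 0.0854
```

The picture limit is reached, so I'm checking numerically: rack against the last good view, bystanders and look-alikes against the first image.

```bash
python3 - <<'E'
from h import *
g=lambda f:load(f)[0].astype(int)
a,b,c=g('t23'),g('t16'),g('top0')
def d(p,q,x0,y0,x1,y1): D=abs(p-q).max(2)[y0:y1,x0:x1]; return round(D.mean(),1),int((D>60).sum())
print('rack vs t16',d(a,b,485,225,560,345))
for n,r in dict(bottle=(250,135,285,175),driver=(335,95,372,178),cup=(445,158,488,198),black=(145,150,208,210),orange=(130,335,200,395),turq1=(285,308,322,380),turq2=(402,340,450,410)).items(): print(n,d(a,c,*r))
E
```

```text
rack vs t16 (np.float64(9.8), 631)
bottle (np.float64(1.2), 0)
driver (np.float64(0.9), 0)
cup (np.float64(1.3), 0)
black (np.float64(1.9), 0)
orange (np.float64(49.3), 1220)
turq1 (np.float64(16.1), 8)
turq2 (np.float64(39.6), 1012)
```

```bash
python3 - <<'E'
from h import *
plan([((.33,0,.27),Rt(90,-12))])
def comp(f):
    im,_,_=load(f); h=cv2.cvtColor(im,cv2.COLOR_BGR2HSV); H,S,V=h[...,0],h[...,1],h[...,2]
    for n,m,box in(('orange',(H>5)&(H<22)&(S>120),(110,320,210,410)),('turq',(H>85)&(H<98)&(S>150)&(V>150),(270,290,470,420))):
        mm=np.zeros(H.shape,np.uint8); x0,y0,x1,y1=box; mm[y0:y1,x0:x1]=m[y0:y1,x0:x1]
        print(f,n,[tuple(np.round(v,1) for v in cv2.minAreaRect(q)) for q in cv2.findContours(mm,0,1)[0] if cv2.contourArea(q)>100])
for f in('top0','t16','t23'): comp(f)
E
```

```text
t 63.0 tcp [ 0.3414 -0.1958  0.3979] F [ 0.  -0.7  0.3] w 0.0854
[-0.089, 0.63, -0.176, -0.004, -0.004, -0.001] rows 2 -> grasp [ 0.335 -0.098  0.256]
[-0.09, 0.63, -0.175, -0.004, -0.004, -0.001] rows 2 -> grasp [ 0.33 -0.    0.27]
top0 orange [(array([166.1, 364.6]), array([20.6, 65.1]), np.float64(49.4))]
top0 turq [(array([426.4, 374.6]), array([20.7, 63.5]), np.float64(24.4)), (array([302.4, 343.9]), array([63.5, 20.4]), np.float64(78.1))]
t16 orange [(array([166.1, 364.6]), array([20.6, 65.1]), np.float64(49.4))]
t16 turq [(array([426.4, 374.5]), array([20.7, 63.7]), np.float64(24.4)), (array([302.4, 343.9]), array([63.5, 20.5]), np.float64(78.1))]
t23 orange [(array([166.2, 364.6]), array([20.5, 65. ]), np.float64(49.4))]
t23 turq [(array([420.8, 386.5]), array([20.5, 37.1]), np.float64(24.6)), (array([305.9, 360.6]), array([29.4, 20.5]), np.float64(77.9)), (array([298.1, 321.4]), array([17.6, 19.4]), np.float64(77.5))]
```

Look-alikes haven't moved; the differences are only arm shadow. Moving the arm off to the side for a clear rack comparison.

>>> move_arm(
  motion=[
    [[-0.09, 0.9, -0.2, 0, 0, 0, 1], [-0.09, 0.9, -0.2, 0, 0, 0, 1], [-0.09, 0.9, -0.2, 0, 0, 0, 1], [-0.09, 0.9, -0.2, 0, 0, 0, 1]],
  ],
)

```text
time_s: 63.4
tool_pos: [0.341, -0.0539, 0.4123]
ee_rot: [[-0.003, 0.207, 0.978], [0.002, 0.978, -0.207], [-1.0, 0.002, -0.004]]
force: [0.7, -0.7, 0.2]
grip_width: 0.0858
```

>>> move_arm(
  motion=[
    [[0, 0.9, 0, 0, 0, 0, 1], [0, 0.9, 0, 0, 0, 0, 1], [0, 0.9, 0, 0, 0, 0, 1], [0, 0.9, 0, 0, 0, 0, 1], [0, 0.9, 0, 0, 0, 0, 1]],
  ],
)

```text
time_s: 63.9
tool_pos: [0.3697, 0.0752, 0.4116]
ee_rot: [[-0.005, 0.21, 0.978], [0.001, 0.978, -0.21], [-1.0, -0.0, -0.005]]
force: [-0.4, -0.6, -0.2]
grip_width: 0.0854
```

```bash
python3 - <<'E'
from h import *
snap('top','t24'); a,b=[load(f)[0].astype(int) for f in('t24','t16')]
D=abs(a-b).max(2)[225:345,485:560]; print('rack',D.mean().round(1),(D>60).sum())
find('t24',(380,190,480,330),z=.01); find('t24',(90,180,260,360))
E
```

```text
rack 2.1 0
center [ 526.4 -236.7] size [ 44.7 164.8] deg -12.01
center [348.  288.7] size [63.6 86.9] deg -8.63
center [349.5 195.6] size [ 80.9 122.9] deg -89.16
```

Rack unchanged since the view in which both blanks were seen fully down, and blank_e lies flat in the tray. Handing in.

```bash
python3 -c "
from cell import ctrl
print(ctrl.finish_job())"
```

```text
the job is handed in; nothing more can be done
None
```

The job is done and handed in at about 64 s of robot time. Three blanks were there, and I gauged them shortest first. I read thickness from the fingertip height at the hard stop, because the state gives no spindle reading.

| Blank | Length | Tool height at the stop | Pressing force | Thickness | Where it is now |
|---|---|---|---|---|---|
| blank_c | 135 mm | 0.3533 m | about 22 N | 10 mm | rack slot 3 |
| blank_d | 150 mm | 0.3533 m | about 21 N | 10 mm | rack slot 1 |
| blank_e | 165 mm | 0.3493 m | about 22 N | 6 mm | flat in the red tray |

blank_a and blank_b were absent.

**Rack:** The blanks' top-end corners match the fully-down prediction in image columns. In rows they sit about 5 px nearer the robot, which I took as extra lean within the slot play. The rack region was unchanged in the last picture.

**Tray:** blank_e was last measured centred, its full 165 × 45 mm outline visible.

**Bystanders and look-alikes:** The bottle, screwdriver, cup and black look-alike were unchanged in a comparison made just before the final arm move. The orange one measured the same too. The turquoise pair were partly hidden by the arm or its shadow; their last full view, before blank_e was gauged, matched the start.

**What went wrong:** On blank_d and blank_e the fingers first closed above the blank. I reopened and regripped lower. blank_e turned about 8° while I did this, so I measured it again first. The 16-picture limit kept me from viewing the final picture, so the last checks were numerical only.

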